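# File slide boxes on end in the two-row rack and latch it

## Robot

A 6-joint arm with a two-finger parallel gripper is mounted at the origin on the work surface. World frame = base frame: x ahead of the robot, y to its left, z up, the work surface at z = 0. Lengths are in m, angles in rad, forces in N, time in s.
With the tool pointing down it reaches from about 0.225 to 0.875 m from the base axis. Payload 3.4 kg.
Tool frame: the origin (TCP) lies on the mounting face of the last link; the fingertips stand 173 mm ahead of it and the grasp point (between the pads) lies 155 mm ahead of it; z points along the fingers, y is the line along which they close (so a half turn about z gives the same grasp; the last joint's range is limited). The gripper opens to 85 mm and grips with 20 to 120 N. Pads are 22 mm wide; open, the fingers measure 114 mm over their backs; the gripper's body (76 mm by 85 mm) begins 54 mm behind the grasp point. The pads swing forward as they close: fully open they stand 13 mm farther back than shut.
Start: joints at [-1.24, 0.276, 1.505, -0, 1.361, -0.121], TCP at [0.251, -0.517, 0.405] pointing down, gripper open.
Joint ranges: [-2.89, 2.89], [-0.75, 2.08], [0.22, 2.7], [-1.18, 4.32], [0.11, 2.71], [-2.7, 2.7]. Speed limits (rad/s): [2.57, 2.57, 3.14, 3.14, 3.14, 3.14].

## Interface

Orientations are given as a unit quaternion [w, x, y, z].
In Python, from rig import manip gives the robot as it stands.
- The arm moves only by the tool carry_out, never from a script. Its arguments are lists of equal length, an entry for each row: "linear": the shift along the world's x, y, z each as a share of 500 mm, from -1 to 1, a list of three; "angular": the turn, a rotation vector about the world's x, y, z each as a share of 0.08 rad, from -1 to 1, a list of three; "hand": the opening, from 0 (shut) to 1 (fully open). In form: {"linear": [[x, y, z], ...], "angular": [[rx, ry, rz], ...], "hand": [hand, ...]}. A call has 1 to 8 rows; each row shifts and turns the commanded pose from where the row before left it; what a row does not reach is not made up. A row lasts 1/12 s, in which the tool goes at most 41.7 mm and 7.16 degrees, less where a joint would pass 70% of its speed; a pose out of reach is approached as far as the arm can. A call with a number of a shift or a turn outside -1 to 1 is refused whole. A call with a gripper value outside its range is refused whole. The fingers move at their own pace and stop on an object; "force" is the grip in N (left out, the last holds). Time passes only in rows, so rows that do not move let the fingers close. It gives the time, the measured TCP pose, the force, the opening and the grip force at its end, in the units of the state.
- manip.get_state(): the state, without advancing time (a new reading comes with each control period).
- manip.get_image(name): name is "scene" or "side" or "wrist"; returns the picture (400x640x3 uint8, red, green, blue); there is no depth.
- manip.camera_params(name): a dict with "fx", "fy", "cx", "cy" (pixels), "view" (4x4, takes a point from world to camera coordinates); the wrist camera has in their place "hand_eye" (4x4, takes a point from camera to tool coordinates, whose origin is the TCP and whose axes are the flange's). Camera axes: x right, y down, z forward; pixel columns grow to the right and rows downward; lengths in m; the calibration is good to about 2 mm. A picture is of the moment at which its call begins: read the wrist's pose just before it. camera_params takes no time and is no camera call.
- manip.sign_off(): hands the job in; it is judged then, once.
The state is a dict: "clock": time; "qpos": joint angles; "qd": joint speeds; "effort": joint torques, N m; "position": TCP position; "ee_rot": TCP orientation; "contact_force": force on the tool from outside, world axes, zero at the start; "moment": the same for the moment, N m; "width": finger opening in m; "gripper_force": force on a finger pad.
Only numpy, scipy, OpenCV 4.12 (cv2) and the standard library are available. Lean on these libraries where they do the work, as an engineer would, in place of code of your own. Each camera call takes 0.05 s, during which the arm holds its last target. There are 200 camera calls.

## Task

Stand every slide box that lies on the bench on end, on its short narrow edge, in the steel rack: the short boxes in the front row next to the hinged rail, the long boxes in the back row against the tall back wall. When all of them stand upright in their rows, swing the open front rail up until it is fully closed, and only then turn the turnbutton on the post all the way round so that it lies across in front of the rail.

Things in the scene. Friction and masses are not known exactly. Their poses are not given: they have to be found in the camera images.
- short1: grey plastic slide box with a seam, a paper label and a small dark clasp, 80 mm long (its x axis), 50 mm wide (y), 24 mm thick (z), about 90 g; origin at its centre. Lies flat on the bench at the start. Either end may be up. May be absent (None).
- short2: grey plastic slide box with a seam, a paper label and a small dark clasp, 80 mm long (its x axis), 50 mm wide (y), 24 mm thick (z), about 90 g; origin at its centre. Lies flat on the bench at the start. Either end may be up. May be absent (None).
- short3: grey plastic slide box with a seam, a paper label and a small dark clasp, 80 mm long (its x axis), 50 mm wide (y), 24 mm thick (z), about 90 g; origin at its centre. Lies flat on the bench at the start. Either end may be up. May be absent (None).
- long1: grey plastic slide box with a seam, a paper label and a small dark clasp, 120 mm long (its x axis), 50 mm wide (y), 24 mm thick (z), about 120 g; origin at its centre. Lies flat on the bench at the start. Either end may be up. May be absent (None).
- long2: grey plastic slide box with a seam, a paper label and a small dark clasp, 120 mm long (its x axis), 50 mm wide (y), 24 mm thick (z), about 120 g; origin at its centre. Lies flat on the bench at the start. Either end may be up. May be absent (None).
- rack: fixed steel rack, 252 mm along its y, 86 mm deep along its x, z up; origin at the centre of its underside; its front (-x) looks across towards the robot's right, its y points back to the robot. Two grooves along y. Walls (height over bench): front lip (x -43 to -37) 30, middle (x -5 to 5) 59, back (x 37 to 43) 89, ends (y = +-123) 46 rising to 88 at the back, dividers (y = +-43, 22 thick) 40.
- front_row (a point): centre of the front groove's floor (rack x = -21 mm, y = 0, z = 6): the row for short boxes. The groove is 32 mm wide in rack x and split by two dividers into three open bays 64 to 66 mm long in rack y, centred at y = -87, 0 and +87 mm, one box each, its faces to front and back. Axes as the rack's.
- back_row (a point): centre of the back groove's floor (rack x = +21 mm, y = 0, z = 6): the row for long boxes, same size as the front groove. Axes as the rack's.
- rail (a joint): angle (rad) of the front rail: 0 = upright, fully closed in front of the front row; grows (to 1.3) as it leans out to the front (-x of the rack). Stiff hinge: stays where it is left. The hinge line runs along the rack's y at rack x = -50, z = 10 mm.
- rail_bar (a point): middle of the rail's round top bar, 10 mm thick, 252 mm long along the rack's y, 45 mm from the hinge line; carried by two thin struts at its ends, open between them. It can be pushed from the front or pinched.
- turnbutton (a joint): angle (rad) of the turnbutton: 0 = its arm lies along the rack's -y, across in front of the closed rail (secured); pi/2 = it points to the rack's front (-x); range 0 to 2.2. Stiff: stays where it is left. Vertical pivot on a 16 mm post at rack x = -64, y = +150 mm; flat arm 8 mm thick, its underside 51 mm above the bench.
- turnbutton_pin (a point): middle of the free part of the turnbutton's upright finger pin, 12 mm thick, standing 59 to 87 mm above the bench, 66 mm from the pivot; this point is 73 mm above the bench.
Not all that is in view belongs to the job. Leave any green look-alike of the short2 alone.

How it is judged:
On the way, in this order (a step that is already met when the one before it is completed fails the run):
1. every box stands on end in the row for its length (angle between the x axis of each of short1, short2, short3, long1, long2 and the z axis of rack, either way round below 0.22 rad and x of short1 in the frame of rack between -0.032 and -0.01 m and y of short1 in the frame of rack between -0.105 and 0.105 m and z of short1 in the frame of rack between 0.041 and 0.052 m and x of short2 in the frame of rack between -0.032 and -0.01 m and y of short2 in the frame of rack between -0.105 and 0.105 m and z of short2 in the frame of rack between 0.041 and 0.052 m and x of short3 in the frame of rack between -0.032 and -0.01 m and y of short3 in the frame of rack between -0.105 and 0.105 m and z of short3 in the frame of rack between 0.041 and 0.052 m and x of long1 in the frame of rack between 0.01 and 0.032 m and y of long1 in the frame of rack between -0.105 and 0.105 m and z of long1 in the frame of rack between 0.061 and 0.072 m and x of long2 in the frame of rack between 0.01 and 0.032 m and y of long2 in the frame of rack between -0.105 and 0.105 m and z of long2 in the frame of rack between 0.061 and 0.072 m), for 0.2 s.
2. the rail is closed (value of joint rail below 0.12 rad), for 0.2 s.
3. the turnbutton is across in front of the rail (value of joint turnbutton below 0.15 rad), for 0.2 s.
At the end, for the whole second after the job is handed in: Every box present stands on its row's floor (short in front, long behind), within 0.22 rad of upright, centre within 11 mm of the row's centre line and 105 mm of the rack's middle, at rest; rail within 0.12 rad of closed, turnbutton within 0.15 rad of across (all of step 1 and linear speed of each of short1, short2, short3, long1, long2 below 0.02 m/s and value of joint rail below 0.12 rad and value of joint turnbutton below 0.15 rad); the robot touches nothing.
Of short1, short2, short3, long1, long2 only 4 to 5 are there at a start; the rules pass over those that are not, and their reading is None.
At some moment in a run one of short1, short2, short3, long1, long2 may be knocked a few centimetres aside while the robot is not near it.
It also fails if it takes over 210 s, if anything falls off the work surface, if the arm or the gripper's body presses on something with over 40 N, if the wrist force passes 120 N, or if a joint passes its speed limit or range.

## Working session

There is one attempt and no reset: what is moved stays moved. The work goes in short steps, Python scripts to look and compute and a tool call to move; the robot and the scene stay as the last step left them, time stands still between calls to the robot, and variables do not carry over. Pictures are saved under pics/ and viewed, at most 14 in all, crops included, and the job is handed in when it is done.

Besides the shell and the picture viewer there is one more tool, called after "Emit:" by a JSON object that holds its "api" and its "payload". carry_out: Moves the arm, as the interface text tells. Its arguments: {"type":"object","properties":{"linear":{"type":"array"},"angular":{"type":"array"},"hand":{"type":"array"},"force":{"type":"number"}},"required":["linear","angular","hand"]}

```bash
ls; mkdir -p pics; python3 - <<'E'
from rig import manip
import cv2,numpy as np
s=manip.get_state();print({k:np.round(v,3).tolist() for k,v in s.items()})
for n in("scene","side","wrist"):
    im=manip.get_image(n);cv2.imwrite(f"pics/{n}0.png",im[:,:,::-1])
    p=manip.camera_params(n);print(n,{k:np.round(v,4).tolist() for k,v in p.items()})
E
```

```text
pics
{'clock': 0.0, 'qpos': [-1.24, 0.277, 1.506, -0.0, 1.361, -0.121], 'qd': [0.0, -0.001, 0.0, -0.001, -0.001, 0.002], 'effort': [0.0, -41.678, -24.581, -0.0, 0.011, 0.0], 'position': [0.251, -0.517, 0.404], 'ee_rot': [-0.001, 0.975, 0.224, -0.0], 'contact_force': [-0.983, -0.323, 0.623], 'moment': [-0.018, -0.004, -0.01], 'gripper_force': 0.0, 'width': 0.086}
scene {'fx': 441.8282, 'fy': 441.8282, 'cx': 319.6256, 'cy': 201.0288, 'view': [[-0.0605, 0.9981, -0.0141, 0.0779], [0.8164, 0.0414, -0.576, -0.3684], [-0.5743, -0.0464, -0.8173, 1.2236], [0.0, 0.0, 0.0, 1.0]]}
side {'fx': 380.7748, 'fy': 380.7748, 'cx': 325.7316, 'cy': 200.9813, 'view': [[-0.9119, -0.4103, 0.0018, 0.4415], [-0.2365, 0.5221, -0.8194, 0.2185], [0.3353, -0.7477, -0.5732, 0.618], [0.0, 0.0, 0.0, 1.0]]}
wrist {'fx': 302.2956, 'fy': 302.2956, 'cx': 318.129, 'cy': 198.1188, 'hand_eye': [[-0.0009, -0.9481, -0.3179, 0.0811], [1.0, -0.001, 0.0, -0.0008], [-0.0003, -0.3179, 0.9481, 0.03], [0.0, 0.0, 0.0, 1.0]]}
```

View pics/scene0.png

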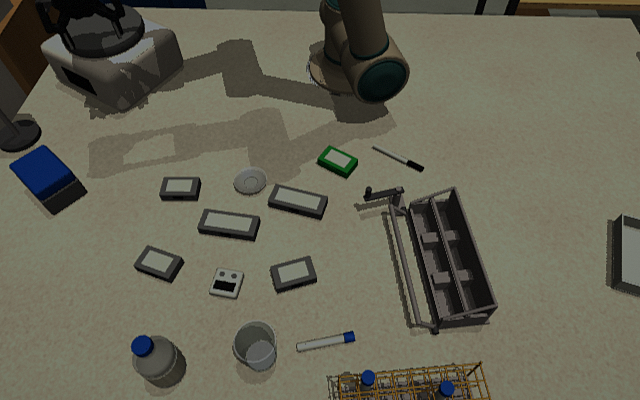

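View pics/side0.png

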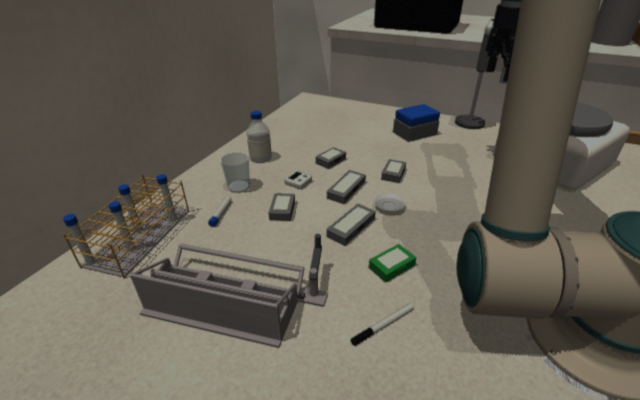

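The scene view shows all 5 boxes: shorts at about (180,188), (159,263), (293,273) and longs at (297,201), (229,223). The rack is at about (440,260) with the rail leaning out to its left, and the turnbutton pin is at (368,192), pointing to the front. The side view shows the same layout, with the rack at (215,290). Next I measure the labels and enlarge the rack.

```bash
cat > h.py <<'E'
import numpy as np,cv2
from rig import manip
from scipy.spatial.transform import Rotation as R
def ray(n,uv,pose=None):
    p=manip.camera_params(n)
    d=np.array([(uv[0]-p['cx'])/p['fx'],(uv[1]-p['cy'])/p['fy'],1.])
    if n=='wrist':
        s=pose; q=np.array(s['ee_rot']); Rt=R.from_quat(np.r_[q[1:],q[0]]).as_matrix()
        T=np.eye(4);T[:3,:3]=Rt;T[:3,3]=s['position'];C=T@np.array(p['hand_eye'])
    else: C=np.linalg.inv(np.array(p['view']))
    return C[:3,3],C[:3,:3]@d
def plane(n,uv,z,pose=None):
    o,d=ray(n,uv,pose); return o+d*(z-o[2])/d[2]
def tri(rays):
    A=np.zeros((3,3));b=np.zeros(3)
    for o,d in rays:
        d=d/np.linalg.norm(d);M=np.eye(3)-np.outer(d,d);A+=M;b+=M@o
    return np.linalg.solve(A,b)
def proj(n,X,pose=None):
    p=manip.camera_params(n);V=np.array(p['view']);c=V[:3,:3]@X+V[:3,3]
    return np.array([p['fx']*c[0]/c[2]+p['cx'],p['fy']*c[1]/c[2]+p['cy']])
def boxes(im,n='scene',pose=None,thr=None,lo=150,z=.024):
    """label quads -> list (centre xy, length, width, yaw)"""
    hsv=cv2.cvtColor(im,cv2.COLOR_RGB2HSV)
    dark=(hsv[:,:,2]<100)&(hsv[:,:,1]<70)
    # white label islands enclosed by dark
    cs,h=cv2.findContours(dark.astype(np.uint8),cv2.RETR_CCOMP,cv2.CHAIN_APPROX_NONE)
    out=[]
    for c,hh in zip(cs,h[0]):
        if hh[3]<0 or cv2.contourArea(c)<lo: continue
        pts=np.array([plane(n,q,z,pose)[:2] for q in c[:,0,:].astype(float)])
        (cx,cy),(a,b),ang=cv2.minAreaRect((pts*1000).astype(np.float32))
        if a<b: a,b,ang=b,a,ang+90
        ang=(ang+180)%180
        out.append((round(cx),round(cy),round(a),round(b),round(ang,1),c[:,0].mean(0).round().tolist()))
    return out
E
python3 - <<'E'
from h import *
im=cv2.imread('pics/scene0.png');
for b in boxes(im[:,:,::-1].copy(),lo=80):print(b)
s=cv2.imread('pics/side0.png')
a=cv2.resize(im[170:345,345:505],None,fx=3.4,fy=3.4,interpolation=cv2.INTER_CUBIC)[:595,:400*2]
cv2.imwrite('pics/r1.png',cv2.convertScaleAbs(a,alpha=1.6))
b=cv2.resize(s[225:350,125:335],None,fx=3.8,fy=3.8,interpolation=cv2.INTER_CUBIC)
cv2.imwrite('pics/r2.png',cv2.convertScaleAbs(b,alpha=1.6));print(a.shape,b.shape)
E
```

```text
(799, -129, 51, 14, 119.4, [261.0, 357.0])
(636, -90, 57, 36, 110.5, [293.0, 271.0])
(628, -357, 58, 36, 73.0, [157.0, 261.0])
(531, -235, 98, 37, 83.7, [228.0, 221.0])
(611, 137, 230, 23, 9.5, [413.0, 269.0])
(612, 113, 235, 11, 9.5, [401.0, 269.0])
(445, 212, 43, 19, 116.5, [442.0, 196.0])
(465, -97, 98, 37, 75.8, [297.0, 198.0])
(445, -359, 58, 36, 92.8, [179.0, 185.0])
(115, -710, 87, 33, 54.0, [79.0, 82.0])
(-14, -596, 148, 79, 140.3, [132.0, 52.0])
(595, 544, 3) (475, 798, 3)
```

View pics/r1.png

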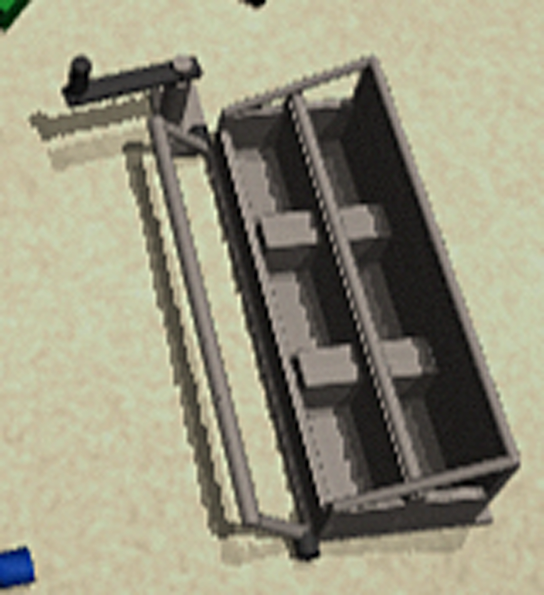

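View pics/r2.png

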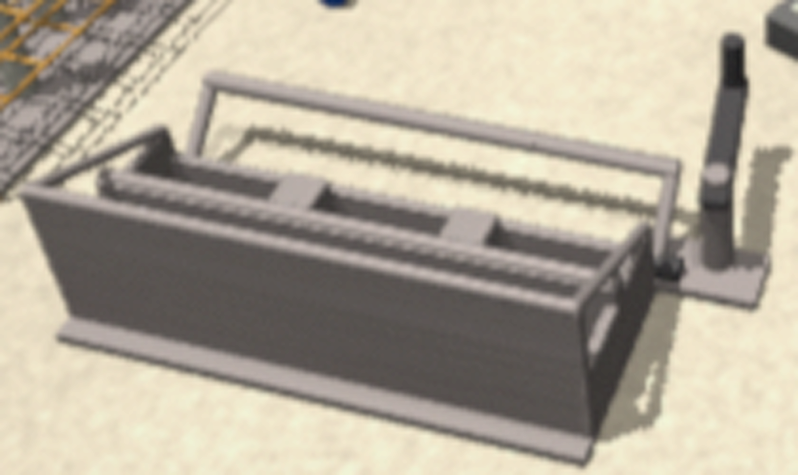

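```bash
cat > rackfit.py <<'E'
from h import *
from scipy.optimize import least_squares
S=lambda u,v:(345+u/3.4,170+v/3.4); D=lambda u,v:(125+u/3.8,225+v/3.8)
obs=[('scene',S(373,61),(40,123,89)),('scene',S(514,461),(40,-123,89)),('scene',S(294,98),(0,120,59)),
('scene',S(288,231),(-21,43,40)),('scene',S(328,366),(-21,-43,40)),
('side',D(28,191),(40,-123,89)),('side',D(583,300),(40,123,89)),('side',D(105,180),(0,-120,59)),('side',D(575,278),(0,120,59))]
def f(p):
    c,s=np.cos(p[2]),np.sin(p[2])
    return np.concatenate([proj(n,np.array([p[0]+(c*X[0]-s*X[1])/1e3,p[1]+(s*X[0]+c*X[1])/1e3,X[2]/1e3]))-uv for n,uv,X in obs])
r=least_squares(f,[.61,.14,1.5],loss='soft_l1');print(r.x,r.fun.reshape(-1,2).round(1).tolist())
P=r.x;c,s=np.cos(P[2]),np.sin(P[2])
def torack(X):
    d=X[:2]-P[:2];return np.r_[c*d[0]+s*d[1],-s*d[0]+c*d[1],X[2]]*1e3
for nm,a,b in [('barnear',(158,120),(677,163)),('barfar',(248,520),(210,78)),('pintop',(80,62),(733,40)),('pivot',(184,63),(716,172))]:
    X=tri([ray('scene',S(*a)),ray('side',D(*b))]);print(nm,X.round(4),torack(X).round(1))
E
python3 rackfit.py
```

```text
[0.59590104 0.20014264 1.73769508] [[0.3, -1.4], [0.7, -1.1], [1.0, -0.3], [0.3, -0.9], [0.2, -0.5], [-1.7, -3.7], [-3.7, -1.4], [-0.2, -4.3], [7.1, -2.7]]
barnear [0.4855 0.0986 0.0421] [-81.8 125.7  42.1]
barfar [0.7307 0.138  0.0385] [ -83.7 -122.6   38.5]
pintop [0.4773 0.0497 0.0841] [-128.6  142.    84.1]
pivot [0.4571 0.1132 0.0618] [-62.7 151.3  61.8]
```

```bash
python3 - <<'E'
s=open('rackfit.py').read()
s=s.replace("""('side',D(105,180),(0,-120,59)),('side',D(575,278),(0,120,59))]""","""('scene',S(184,63),(-64,150,61)),('side',D(716,172),(-64,150,61)),('scene',S(158,120),(-82,124,42)),('side',D(677,163),(-82,124,42)),('scene',S(248,520),(-82,-124,42)),('side',D(210,78),(-82,-124,42))]""")
open('rackfit.py','w').write(s)
E
python3 rackfit.py
cat > plan.py <<'E'
from h import *
Z=np.array([0,0,1.])
RK=np.array([0.5959,0.2001]);RY=1.7377
import os,json
if os.path.exists('rk.json'): RK,RY=json.load(open('rk.json'));RK=np.array(RK)
def U(a): return np.array([np.cos(a),np.sin(a),0])
def ori(psi,phi):
    u=U(psi);z=np.sin(phi)*u-np.cos(phi)*Z;x=np.cos(phi)*u+np.sin(phi)*Z
    return R.from_matrix(np.c_[x,np.cross(z,x),z])
def rackpt(x,y,z):
    return np.r_[RK+(U(RY)*x+U(RY+np.pi/2)*y)[:2],z]
def cur():
    s=manip.get_state();q=s['ee_rot'];return np.array(s['position']),R.from_quat([q[1],q[2],q[3],q[0]]),s
def go(wps,maxl=.076,maxa=.95,start=None):
    """wps: (grasp point, Rotation, hand[, slow factor])"""
    p,r=start or cur()[:2]
    for w in wps:
        g,rt,h=w[:3];f=w[3] if len(w)>3 else 1
        t=g-rt.apply([0,0,.155]);d=(t-p)/.5;a=(rt*r.inv()).as_rotvec()/.08
        n=max(1,int(np.ceil(max(np.linalg.norm(d)/maxl/f,np.linalg.norm(a)/maxa/f))))
        l=(d/n).round(4);an=(a/n).round(3)
        print(f"{n:2d} x lin {l.tolist()} ang {an.tolist()} hand {h}")
        p=p+l*n*.5
        for _ in range(n): r=R.from_rotvec(an*.08)*r
    return p,r
T30=np.pi/6
def pick(c,psi_deg,long,hand=1):
    psi=np.radians(psi_deg);g=np.r_[np.array(c)/1e3,0.020]+U(psi)*(.045 if long else .027);o=ori(psi,-T30)
    return go([(g+.09*Z,o,hand),(g,o,hand,.6)])
def place(bay,long,z0=None,lift=.11):
    gx=(.021 if long else -.021)-.008; h=(.066+.045) if long else (.046+.027)
    o=ori(RY,np.pi/2-T30);g=rackpt(gx,bay,h)
    p,r,_=cur()
    st=go([(p+r.apply([0,0,.155])+.09*Z,r,0)])
    st=go([(g+lift*Z,o,0)],start=st)
    return g,o,st
E
python3 - <<'E'
from plan import *
pick((465,-97),75.8,True)
E
```

```text
[0.59527657 0.19939608 1.73250515] [[0.2, -1.6], [-0.1, -1.3], [0.9, -0.6], [-0.0, -1.2], [-0.4, -0.8], [-0.9, -4.2], [-3.3, -1.4], [-0.8, 0.1], [-0.3, 0.1], [-0.5, -0.2], [-0.9, 0.3], [0.8, -0.4], [-0.4, -1.3]]
barnear [0.4855 0.0986 0.0421] [-81.8 124.6  42.1]
barfar [0.7307 0.138  0.0385] [ -82.4 -123.8   38.5]
pintop [0.4773 0.0497 0.0841] [-128.7  140.6   84.1]
pivot [0.4571 0.1132 0.0618] [-62.8 150.2  61.8]
17 x lin [0.0287, 0.0634, -0.0188] ang [-0.309, 0.25, 0.626] hand 1
 4 x lin [0.0001, 0.0, -0.045] ang [0.001, 0.0, -0.001] hand 1
```

Emit:
{"api": "carry_out", "payload": {"linear": [[0.0287,0.0634,-0.0188],[0.0287,0.0634,-0.0188],[0.0287,0.0634,-0.0188],[0.0287,0.0634,-0.0188],[0.0287,0.0634,-0.0188],[0.0287,0.0634,-0.0188],[0.0287,0.0634,-0.0188],[0.0287,0.0634,-0.0188]], "angular": [[-0.309,0.25,0.626],[-0.309,0.25,0.626],[-0.309,0.25,0.626],[-0.309,0.25,0.626],[-0.309,0.25,0.626],[-0.309,0.25,0.626],[-0.309,0.25,0.626],[-0.309,0.25,0.626]], "hand": [1,1,1,1,1,1,1,1], "force": 40}}

```text
clock: 0.82
position: [0.366, -0.262, 0.3291]
ee_rot: [0.078, 0.902, 0.412, -0.1]
contact_force: [0.5, -0.3, 0.5]
width: 0.0855
gripper_force: 0.0
```

Emit:
{"api": "carry_out", "payload": {"linear": [[0.0287,0.0634,-0.0188],[0.0287,0.0634,-0.0188],[0.0287,0.0634,-0.0188],[0.0287,0.0634,-0.0188],[0.0287,0.0634,-0.0188],[0.0287,0.0634,-0.0188],[0.0287,0.0634,-0.0188],[0.0287,0.0634,-0.0188]], "angular": [[-0.309,0.25,0.626],[-0.309,0.25,0.626],[-0.309,0.25,0.626],[-0.309,0.25,0.626],[-0.309,0.25,0.626],[-0.309,0.25,0.626],[-0.309,0.25,0.626],[-0.309,0.25,0.626]], "hand": [1,1,1,1,1,1,1,1]}}

```text
clock: 1.48
position: [0.481, -0.0083, 0.2538]
ee_rot: [0.152, 0.779, 0.576, -0.193]
contact_force: [0.7, 0.1, 0.2]
width: 0.0853
gripper_force: 0.0
```

Emit:
{"api": "carry_out", "payload": {"linear": [[0.0287,0.0634,-0.0188],[0,0,0],[0,0,0]], "angular": [[-0.309,0.25,0.626],[0,0,0],[0,0,0]], "hand": [1,1,1]}}

```text
clock: 1.73
position: [0.4955, 0.0234, 0.2439]
ee_rot: [0.16, 0.761, 0.595, -0.204]
contact_force: [-0.9, -0.4, 0.5]
width: 0.0853
gripper_force: 0.0
```

```bash
echo '[[0.5956,0.1998],1.735]' > rk.json; python3 - <<'E'
from plan import *
p,r,s=cur();print(np.round(s['qpos'],2),p.round(4),(p+r.apply([0,0,.155])).round(4))
pick((465,-97),75.8,True)
im=manip.get_image('scene');cv2.imwrite('pics/s1.png',im[:,:,::-1])
for b in boxes(im,lo=80):print(b)
E
```

```text
[ 0.09  0.39  1.86 -0.55  1.14  0.63] [0.4955 0.0234 0.2439] [ 0.4768 -0.0519  0.1097]
 1 x lin [-0.0009, -0.0033, 0.0006] ang [0.007, -0.004, -0.059] hand 1
 4 x lin [0.0, -0.0, -0.045] ang [-0.0, 0.0, -0.0] hand 1
(799, -129, 51, 16, 121.3, [261.0, 357.0])
(636, -90, 58, 37, 110.5, [293.0, 271.0])
(628, -357, 58, 36, 73.3, [157.0, 261.0])
(531, -235, 98, 37, 83.7, [228.0, 221.0])
(445, -359, 58, 36, 92.8, [179.0, 185.0])
(109, -716, 60, 34, 59.2, [77.0, 80.0])
(663, 225, 67, 7, 9.4, [462.0, 293.0])
(627, 231, 22, 21, 10.5, [463.0, 275.0])
(664, 132, 123, 6, 9.2, [412.0, 292.0])
(589, 212, 87, 7, 9.7, [451.0, 257.0])
(547, 175, 32, 23, 98.2, [430.0, 237.0])
(611, 137, 230, 22, 9.4, [413.0, 269.0])
(612, 113, 235, 11, 9.5, [401.0, 269.0])
(594, 177, 238, 44, 9.4, [429.0, 264.0])
(499, 197, 98, 7, 9.7, [439.0, 218.0])
(446, 212, 46, 21, 117.8, [442.0, 196.0])
(462, -110, 72, 37, 75.6, [291.0, 197.0])
(379, 7, 63, 63, 17.7, [348.0, 170.0])
```

Emit:
{"api": "carry_out", "payload": {"linear": [[-0.0009,-0.0033,0.0006],[0,0,-0.045],[0,0,-0.045],[0,0,-0.045],[0,0,-0.045],[0,0,0],[0,0,0]], "angular": [[0.007,-0.004,-0.059],[0,0,0],[0,0,0],[0,0,0],[0,0,0],[0,0,0],[0,0,0]], "hand": [1,1,1,1,1,1,0.5]}}

```text
clock: 2.37
position: [0.4939, 0.0184, 0.1553]
ee_rot: [0.159, 0.764, 0.591, -0.205]
contact_force: [0.3, 0.6, 0.5]
width: 0.0752
gripper_force: 0.0
```

Emit:
{"api": "carry_out", "payload": {"linear": [[0,0,0],[0,0,0],[0,0,0],[0,0,0],[0,0,0],[0,0,0],[0,0,0],[0,0,0]], "angular": [[0,0,0],[0,0,0],[0,0,0],[0,0,0],[0,0,0],[0,0,0],[0,0,0],[0,0,0]], "hand": [0,0,0,0,0,0,0,0]}}

```text
clock: 3.03
position: [0.4951, 0.0198, 0.1569]
ee_rot: [0.16, 0.763, 0.592, -0.203]
contact_force: [0.1, 0.0, 6.9]
width: 0.0492
gripper_force: 42.4
```

```bash
python3 - <<'E'
from plan import *
p,r,s=cur();print(np.round(s['qpos'],2),(p+r.apply([0,0,.155])).round(4),s['width'],s['gripper_force'])
g,o,st=place(0.085,True)
go([(g+.005*Z,o,0,.5)],start=st)
E
```

```text
[ 0.08  0.51  1.95 -0.61  0.96  0.76] [ 0.4764 -0.0555  0.0227] 0.04915385200690236 42.357396483421326
 3 x lin [0.0, 0.0, 0.06] ang [0.0, 0.0, 0.0] hand 0
22 x lin [0.0033, 0.0042, 0.0047] ang [0.897, -0.037, 0.187] hand 0
 6 x lin [0.0, 0.0001, -0.035] ang [0.001, 0.001, -0.0] hand 0
```

```bash
sed -i 's/)-.008; h/)-.0105; h/; s/\.090\*Z,r,0/.09*Z,r,0/; s/+\.09\*Z,r,0)\]/+(.2 if long else .12)*Z,r,0)]/; s/0\.020\]/0.0225]/' plan.py; python3 - <<'E'
from plan import *
g,o,st=place(0.085,True)
go([(g+.005*Z,o,0,.5)],start=st)
E
```

```text
6 x lin [0.0, 0.0, 0.0667] ang [0.0, 0.0, 0.0] hand 0
22 x lin [0.0034, 0.004, -0.0053] ang [0.897, -0.037, 0.187] hand 0
 6 x lin [-0.0002, 0.0, -0.0351] ang [0.001, 0.001, -0.0] hand 0
```

Emit:
{"api": "carry_out", "payload": {"linear": [[0,0,0.0667],[0,0,0.0667],[0,0,0.0667],[0,0,0.0667],[0,0,0.0667],[0,0,0.0667],[0.0034,0.004,-0.0053],[0.0034,0.004,-0.0053]], "angular": [[0,0,0],[0,0,0],[0,0,0],[0,0,0],[0,0,0],[0,0,0],[0.897,-0.037,0.187],[0.897,-0.037,0.187]], "hand": [0,0,0,0,0,0,0,0]}}

```text
clock: 3.7
position: [0.4982, 0.0247, 0.3528]
ee_rot: [0.109, 0.765, 0.616, -0.153]
contact_force: [-0.1, 0.6, -1.2]
width: 0.0492
gripper_force: 42.3
```

Emit:
{"api": "carry_out", "payload": {"linear": [[0.0034,0.004,-0.0053],[0.0034,0.004,-0.0053],[0.0034,0.004,-0.0053],[0.0034,0.004,-0.0053],[0.0034,0.004,-0.0053],[0.0034,0.004,-0.0053],[0.0034,0.004,-0.0053],[0.0034,0.004,-0.0053]], "angular": [[0.897,-0.037,0.187],[0.897,-0.037,0.187],[0.897,-0.037,0.187],[0.897,-0.037,0.187],[0.897,-0.037,0.187],[0.897,-0.037,0.187],[0.897,-0.037,0.187],[0.897,-0.037,0.187]], "hand": [0,0,0,0,0,0,0,0]}}

```text
clock: 4.37
position: [0.5112, 0.0401, 0.3292]
ee_rot: [-0.097, 0.728, 0.678, 0.041]
contact_force: [-0.7, 1.0, -1.7]
width: 0.0493
gripper_force: 42.3
```

Emit:
{"api": "carry_out", "payload": {"linear": [[0.0034,0.004,-0.0053],[0.0034,0.004,-0.0053],[0.0034,0.004,-0.0053],[0.0034,0.004,-0.0053],[0.0034,0.004,-0.0053],[0.0034,0.004,-0.0053],[0.0034,0.004,-0.0053],[0.0034,0.004,-0.0053]], "angular": [[0.897,-0.037,0.187],[0.897,-0.037,0.187],[0.897,-0.037,0.187],[0.897,-0.037,0.187],[0.897,-0.037,0.187],[0.897,-0.037,0.187],[0.897,-0.037,0.187],[0.897,-0.037,0.187]], "hand": [0,0,0,0,0,0,0,0]}}

```text
clock: 5.03
position: [0.525, 0.0559, 0.3079]
ee_rot: [-0.292, 0.629, 0.682, 0.234]
contact_force: [0.3, 0.3, -1.4]
width: 0.0492
gripper_force: 42.4
```

Emit:
{"api": "carry_out", "payload": {"linear": [[0.0034,0.004,-0.0053],[0.0034,0.004,-0.0053],[0.0034,0.004,-0.0053],[0.0034,0.004,-0.0053],[0,0,0],[0,0,0]], "angular": [[0.897,-0.037,0.187],[0.897,-0.037,0.187],[0.897,-0.037,0.187],[0.897,-0.037,0.187],[0,0,0],[0,0,0]], "hand": [0,0,0,0,0,0]}}

```text
clock: 5.53
position: [0.5319, 0.0637, 0.2965]
ee_rot: [-0.382, 0.56, 0.661, 0.322]
contact_force: [-0.4, -0.4, -1.2]
width: 0.0491
gripper_force: 42.4
```

```bash
cat >> plan.py <<'E'
def fin(bay,long,above=.004):
    """correct to above the slot, then lower"""
    gx=(.021 if long else -.021)-.0105; h=(.066+.045) if long else (.046+.027)
    o=ori(RY,np.pi/2-T30);g=rackpt(gx,bay,h);p,r,s=cur()
    print(np.round(s['qpos'],2),'goal-err',(p+r.apply([0,0,.155])-g).round(4))
    z=(p+r.apply([0,0,.155])-g)[2]
    st=go([(g+z*Z,o,0)]); go([(g+above*Z,o,0,.5)],start=st)
E
python3 - <<'E'
from plan import *
fin(.085,True)
for n in('scene','side'):
    im=manip.get_image(n);cv2.imwrite(f'pics/{n}2.png',im[:,:,::-1])
a=cv2.imread('pics/scene2.png')[120:320,330:530];b=cv2.imread('pics/side2.png')[150:350,130:330]
cv2.imwrite('pics/c2.png',np.hstack([cv2.resize(x,(400,400),interpolation=cv2.INTER_CUBIC) for x in(a,b)]))
E
```

```text
[-0.3   0.45  1.8   0.88  1.56 -0.8 ] goal-err [-0.0005 -0.0004  0.1078]
 1 x lin [0.0002, 0.0003, -0.0005] ang [0.028, -0.017, -0.031] hand 0
 6 x lin [-0.0, -0.0, -0.0346] ang [0.0, -0.0, 0.0] hand 0
```

View pics/c2.png

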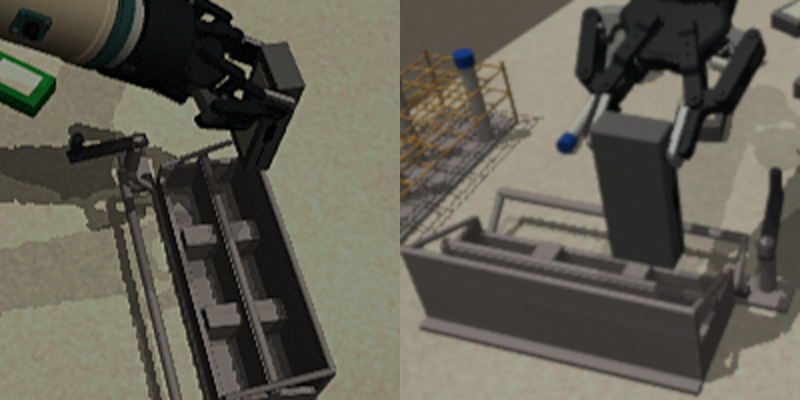

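The box hangs upright over the near back bay, with its top at about (275,65) in the scene crop and (630,130) in the side crop. I lower it now.

Emit:
{"api": "carry_out", "payload": {"linear": [[0.0002,0.0003,-0.0005],[0,0,-0.0346],[0,0,-0.0346],[0,0,-0.0346]], "angular": [[0.028,-0.017,-0.031],[0,0,0],[0,0,0],[0,0,0]], "hand": [0,0,0,0]}}

```text
clock: 5.97
position: [0.532, 0.0642, 0.2452]
ee_rot: [-0.38, 0.559, 0.661, 0.324]
contact_force: [-0.1, -0.5, -1.0]
width: 0.0492
gripper_force: 42.4
```

Emit:
{"api": "carry_out", "payload": {"linear": [[0,0,-0.0346],[0,0,-0.0346],[0,0,-0.0346],[0,0,0],[0,0,0]], "angular": [[0,0,0],[0,0,0],[0,0,0],[0,0,0],[0,0,0]], "hand": [0,0,0,0,0]}}

```text
clock: 6.38
position: [0.532, 0.0643, 0.1931]
ee_rot: [-0.382, 0.559, 0.66, 0.324]
contact_force: [-1.0, -0.4, -0.8]
width: 0.049
gripper_force: 42.4
```

```bash
python3 - <<'E'
from plan import *
fin(.085,True)
im=manip.get_image('side');cv2.imwrite('pics/side3.png',im[:,:,::-1])
s=cur()[2];print(s['contact_force'])
E
```

```text
[-0.3   0.6   1.89  0.9   1.41 -0.98] goal-err [0.     0.0006 0.005 ]
 1 x lin [-0.0001, -0.0008, 0.0007] ang [-0.033, 0.002, -0.004] hand 0
 1 x lin [-0.0, -0.0, -0.002] ang [0.0, -0.0, 0.0] hand 0
[ 0.68946529 -0.34369938 -0.81441622]
```

Emit:
{"api": "carry_out", "payload": {"linear": [[0,0,-0.004],[0,0,-0.004],[0,0,0],[0,0,0],[0,0,0],[0,0,0],[0,0,0],[0,0,0]], "angular": [[0,0,0],[0,0,0],[0,0,0],[0,0,0],[0,0,0],[0,0,0],[0,0,0],[0,0,0]], "hand": [0,0,0,0,0.8,0.8,0.8,0.8]}}

```text
clock: 7.1
position: [0.532, 0.0641, 0.1891]
ee_rot: [-0.382, 0.559, 0.66, 0.324]
contact_force: [-0.5, 0.1, 0.4]
width: 0.0682
gripper_force: 0.0
```

```bash
cat >> plan.py <<'E'
def retreat_pick(c,psi,long,lift=.06,back=.08):
    p,r,s=cur();g=p+r.apply([0,0,.155]);b=g-r.apply([0,0,back])
    st=go([(b,r,.8),(b+lift*Z,r,1)])
    psi=np.radians(psi);g=np.r_[np.array(c)/1e3,0.0225]+U(psi)*(.045 if long else .027);o=ori(psi,-T30)
    go([(g+.09*Z,o,1),(g,o,1,.6)],start=st)
E
python3 - <<'E'
from plan import *
s=cur()[2];print(s['contact_force'],s['width'])
retreat_pick((531,-235),83.7,True)
E
```

```text
[-0.47041974  0.07889991  0.42438645] 0.06823493559972987
 3 x lin [0.0075, -0.0456, 0.0266] ang [0.0, 0.0, 0.0] hand 0.8
 2 x lin [0.0, -0.0, 0.0599] ang [0.0, 0.0, 0.0] hand 1
21 x lin [0.0001, -0.0104, -0.004] ang [-0.938, -0.025, -0.129] hand 1
 4 x lin [0.0, 0.0001, -0.0451] ang [-0.002, 0.001, -0.0] hand 1
```

Emit:
{"api": "carry_out", "payload": {"linear": [[0.0075,-0.0456,0.0266],[0.0075,-0.0456,0.0266],[0.0075,-0.0456,0.0266],[0,0,0.06],[0,0,0.06],[0.0001,-0.0104,-0.004],[0.0001,-0.0104,-0.004],[0.0001,-0.0104,-0.004]], "angular": [[0,0,0],[0,0,0],[0,0,0],[0,0,0],[0,0,0],[-0.938,-0.025,-0.129],[-0.938,-0.025,-0.129],[-0.938,-0.025,-0.129]], "hand": [0.8,0.8,0.8,1,1,1,1,1]}}

```text
clock: 7.77
position: [0.5434, -0.0204, 0.2834]
ee_rot: [-0.308, 0.609, 0.685, 0.255]
contact_force: [0.4, -0.9, -0.3]
width: 0.0854
gripper_force: 0.0
```

Emit:
{"api": "carry_out", "payload": {"linear": [[0.0001,-0.0104,-0.004],[0.0001,-0.0104,-0.004],[0.0001,-0.0104,-0.004],[0.0001,-0.0104,-0.004],[0.0001,-0.0104,-0.004],[0.0001,-0.0104,-0.004],[0.0001,-0.0104,-0.004],[0.0001,-0.0104,-0.004]], "angular": [[-0.938,-0.025,-0.129],[-0.938,-0.025,-0.129],[-0.938,-0.025,-0.129],[-0.938,-0.025,-0.129],[-0.938,-0.025,-0.129],[-0.938,-0.025,-0.129],[-0.938,-0.025,-0.129],[-0.938,-0.025,-0.129]], "hand": [1,1,1,1,1,1,1,1]}}

```text
clock: 8.43
position: [0.5436, -0.0617, 0.267]
ee_rot: [-0.099, 0.698, 0.707, 0.058]
contact_force: [0.4, 0.4, -0.0]
width: 0.0854
gripper_force: 0.0
```

Emit:
{"api": "carry_out", "payload": {"linear": [[0.0001,-0.0104,-0.004],[0.0001,-0.0104,-0.004],[0.0001,-0.0104,-0.004],[0.0001,-0.0104,-0.004],[0.0001,-0.0104,-0.004],[0.0001,-0.0104,-0.004],[0.0001,-0.0104,-0.004],[0.0001,-0.0104,-0.004]], "angular": [[-0.938,-0.025,-0.129],[-0.938,-0.025,-0.129],[-0.938,-0.025,-0.129],[-0.938,-0.025,-0.129],[-0.938,-0.025,-0.129],[-0.938,-0.025,-0.129],[-0.938,-0.025,-0.129],[-0.938,-0.025,-0.129]], "hand": [1,1,1,1,1,1,1,1]}}

```text
clock: 9.1
position: [0.544, -0.1032, 0.2509]
ee_rot: [0.12, 0.724, 0.664, -0.144]
contact_force: [-0.1, -0.3, 0.4]
width: 0.0854
gripper_force: 0.0
```

Emit:
{"api": "carry_out", "payload": {"linear": [[0.0001,-0.0104,-0.004],[0.0001,-0.0104,-0.004],[0,0,0],[0,0,0]], "angular": [[-0.938,-0.025,-0.129],[-0.938,-0.025,-0.129],[0,0,0],[0,0,0]], "hand": [1,1,1,1]}}

```text
clock: 9.43
position: [0.5441, -0.113, 0.2463]
ee_rot: [0.171, 0.72, 0.645, -0.192]
contact_force: [-0.3, -0.5, -0.1]
width: 0.0857
gripper_force: 0.0
```

```bash
python3 - <<'E'
from plan import *
pick((531,-235),83.7,True)
for n in('scene','side'):
    im=manip.get_image(n);cv2.imwrite(f'pics/{n}4.png',im[:,:,::-1])
    if n=='scene':
        for b in boxes(im,lo=80):print(b)
a=cv2.imread('pics/scene4.png')[150:350,340:540];b=cv2.imread('pics/side4.png')[170:370,130:330]
cv2.imwrite('pics/c4.png',np.hstack([cv2.resize(x,(400,400),interpolation=cv2.INTER_CUBIC) for x in(a,b)]))
E
```

```text
1 x lin [0.0008, -0.0005, 0.0008] ang [-0.035, -0.017, -0.002] hand 1
 4 x lin [-0.0, 0.0, -0.045] ang [-0.0, -0.0, 0.0] hand 1
(799, -129, 51, 16, 121.3, [261.0, 357.0])
(637, -91, 57, 36, 110.4, [293.0, 271.0])
(628, -357, 58, 36, 73.3, [157.0, 261.0])
(663, 225, 67, 7, 9.3, [462.0, 293.0])
(621, 187, 48, 32, 9.9, [439.0, 273.0])
(586, 212, 81, 7, 9.7, [450.0, 256.0])
(547, 175, 32, 22, 101.1, [430.0, 237.0])
(611, 137, 230, 23, 9.5, [413.0, 269.0])
(612, 113, 235, 11, 9.5, [401.0, 269.0])
(595, 167, 238, 25, 9.8, [428.0, 268.0])
(445, -359, 58, 36, 92.8, [179.0, 185.0])
(529, -248, 71, 37, 83.7, [220.0, 221.0])
(418, -145, 32, 27, 43.1, [278.0, 179.0])
(426, -186, 65, 48, 44.4, [259.0, 181.0])
```

View pics/c4.png

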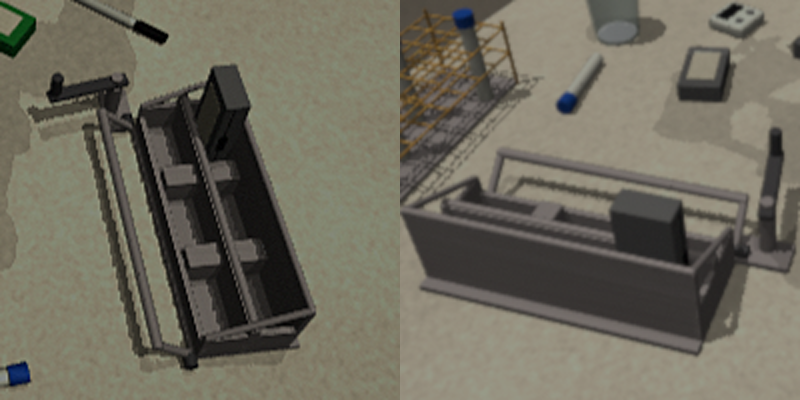

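The first long box stands in the near back bay, at scene crop (225,100) and side crop (650,225). Next I grasp the second long box.

Emit:
{"api": "carry_out", "payload": {"linear": [[0.0008,-0.0005,0.0008],[0,0,-0.045],[0,0,-0.045],[0,0,-0.045],[0,0,-0.045],[0,0,0],[0,0,0]], "angular": [[-0.035,-0.017,-0.002],[0,0,0],[0,0,0],[0,0,0],[0,0,0],[0,0,0],[0,0,0]], "hand": [1,1,1,1,1,1,0.5]}}

```text
clock: 10.12
position: [0.5445, -0.114, 0.1568]
ee_rot: [0.173, 0.719, 0.644, -0.194]
contact_force: [0.3, -0.2, -0.1]
width: 0.0753
gripper_force: 0.0
```

Emit:
{"api": "carry_out", "payload": {"linear": [[0,0,0],[0,0,0],[0,0,0],[0,0,0],[0,0,0],[0,0,0],[0,0,0]], "angular": [[0,0,0],[0,0,0],[0,0,0],[0,0,0],[0,0,0],[0,0,0],[0,0,0]], "hand": [0,0,0,0,0,0,0]}}

```text
clock: 10.7
position: [0.5455, -0.1138, 0.159]
ee_rot: [0.176, 0.72, 0.644, -0.192]
contact_force: [0.2, 3.5, 6.7]
width: 0.0488
gripper_force: 43.5
```

```bash
python3 - <<'E'
from plan import *
p,r,s=cur();print(p+r.apply([0,0,.155]),s['width'],s['gripper_force'],s['contact_force'])
place(0.0,True)
E
```

```text
[ 0.53767992 -0.19130455  0.02502481] 0.04879077429674472 43.4866064786911 [0.2105288  3.51314159 6.65280261]
 6 x lin [0.0, 0.0, 0.0667] ang [0.0, 0.0, 0.0] hand 0
21 x lin [0.0067, 0.0182, -0.0058] ang [0.939, 0.028, 0.13] hand 0
```

Emit:
{"api": "carry_out", "payload": {"linear": [[0,0,0.0667],[0,0,0.0667],[0,0,0.0667],[0,0,0.0667],[0,0,0.0667],[0,0,0.0667],[0.0067,0.0182,-0.0058],[0.0067,0.0182,-0.0058]], "angular": [[0,0,0],[0,0,0],[0,0,0],[0,0,0],[0,0,0],[0,0,0],[0.939,0.028,0.13],[0.939,0.028,0.13]], "hand": [0,0,0,0,0,0,0,0]}}

```text
clock: 11.37
position: [0.5516, -0.095, 0.3548]
ee_rot: [0.121, 0.724, 0.665, -0.141]
contact_force: [-0.5, -0.8, -2.7]
width: 0.0486
gripper_force: 42.5
```

Emit:
{"api": "carry_out", "payload": {"linear": [[0.0067,0.0182,-0.0058],[0.0067,0.0182,-0.0058],[0.0067,0.0182,-0.0058],[0.0067,0.0182,-0.0058],[0.0067,0.0182,-0.0058],[0.0067,0.0182,-0.0058],[0.0067,0.0182,-0.0058],[0.0067,0.0182,-0.0058]], "angular": [[0.939,0.028,0.13],[0.939,0.028,0.13],[0.939,0.028,0.13],[0.939,0.028,0.13],[0.939,0.028,0.13],[0.939,0.028,0.13],[0.939,0.028,0.13],[0.939,0.028,0.13]], "hand": [0,0,0,0,0,0,0,0]}}

```text
clock: 12.03
position: [0.5781, -0.0224, 0.3286]
ee_rot: [-0.1, 0.697, 0.708, 0.059]
contact_force: [0.9, -0.8, -1.4]
width: 0.0489
gripper_force: 42.5
```

Emit:
{"api": "carry_out", "payload": {"linear": [[0.0067,0.0182,-0.0058],[0.0067,0.0182,-0.0058],[0.0067,0.0182,-0.0058],[0.0067,0.0182,-0.0058],[0.0067,0.0182,-0.0058],[0.0067,0.0182,-0.0058],[0.0067,0.0182,-0.0058],[0.0067,0.0182,-0.0058]], "angular": [[0.939,0.028,0.13],[0.939,0.028,0.13],[0.939,0.028,0.13],[0.939,0.028,0.13],[0.939,0.028,0.13],[0.939,0.028,0.13],[0.939,0.028,0.13],[0.939,0.028,0.13]], "hand": [0,0,0,0,0,0,0,0]}}

```text
clock: 12.7
position: [0.605, 0.0502, 0.3052]
ee_rot: [-0.31, 0.607, 0.686, 0.255]
contact_force: [-0.3, 0.4, -0.7]
width: 0.0493
gripper_force: 42.6
```

Emit:
{"api": "carry_out", "payload": {"linear": [[0.0067,0.0182,-0.0058],[0.0067,0.0182,-0.0058],[0.0067,0.0182,-0.0058],[0,0,0],[0,0,0],[0,0,0]], "angular": [[0.939,0.028,0.13],[0.939,0.028,0.13],[0.939,0.028,0.13],[0,0,0],[0,0,0],[0,0,0]], "hand": [0,0,0,0,0,0]}}

```text
clock: 13.2
position: [0.615, 0.077, 0.2966]
ee_rot: [-0.382, 0.559, 0.662, 0.322]
contact_force: [0.0, 0.2, -1.3]
width: 0.0489
gripper_force: 42.6
```

```bash
sed -i 's/)-\.0105; h/)-.013; h/; s/0\.0225\]/0.0255]/' plan.py; python3 - <<'E'
from plan import *
fin(0,True,.001)
E
```

```text
[-0.24  0.55  1.61  0.92  1.58 -0.7 ] goal-err [-0.0017  0.0016  0.1079]
 1 x lin [0.0026, -0.0035, -0.0004] ang [0.019, -0.005, -0.039] hand 0
 6 x lin [-0.0, -0.0, -0.0356] ang [0.0, -0.0, 0.0] hand 0
```

Emit:
{"api": "carry_out", "payload": {"linear": [[0.0026,-0.0035,-0.0004],[0,0,-0.0356],[0,0,-0.0356],[0,0,-0.0356],[0,0,-0.0356]], "angular": [[0.019,-0.005,-0.039],[0,0,0],[0,0,0],[0,0,0],[0,0,0]], "hand": [0,0,0,0,0]}}

```text
clock: 13.62
position: [0.6165, 0.0751, 0.2253]
ee_rot: [-0.381, 0.56, 0.661, 0.324]
contact_force: [0.6, -0.6, -1.4]
width: 0.0491
gripper_force: 42.6
```

Emit:
{"api": "carry_out", "payload": {"linear": [[0,0,-0.0356],[0,0,-0.0356],[0,0,0],[0,0,0],[0,0,0]], "angular": [[0,0,0],[0,0,0],[0,0,0],[0,0,0],[0,0,0]], "hand": [0,0,0,0,0]}}

```text
clock: 14.03
position: [0.6168, 0.0753, 0.1905]
ee_rot: [-0.381, 0.56, 0.66, 0.324]
contact_force: [0.3, 0.1, -0.7]
width: 0.0489
gripper_force: 42.5
```

```bash
python3 - <<'E'
from plan import *
fin(0,True,.001)
print(cur()[2]['contact_force'])
retreat_pick((637,-91),110.4,False)
E
```

```text
[-0.24  0.68  1.69  0.93  1.46 -0.87] goal-err [0.0007 0.0002 0.0022]
 1 x lin [-0.0011, -0.0001, 0.0004] ang [-0.021, 0.016, 0.007] hand 0
 1 x lin [-0.0, 0.0, -0.0024] ang [-0.0, -0.0, -0.0] hand 0
[ 0.30445335  0.12572528 -0.66610989]
 3 x lin [0.0075, -0.0456, 0.0266] ang [0.0, 0.0, 0.0] hand 0.8
 2 x lin [-0.0, -0.0, 0.06] ang [0.0, 0.0, 0.0] hand 1
21 x lin [-0.0026, 0.0, -0.0039] ang [-0.906, -0.24, 0.089] hand 1
 4 x lin [-0.0001, 0.0, -0.0449] ang [0.001, 0.0, 0.001] hand 1
```

Emit:
{"api": "carry_out", "payload": {"linear": [[0,0,-0.003],[0,0,0],[0,0,0],[0,0,0],[0,0,0],[0,0,0],[0,0,0]], "angular": [[0,0,0],[0,0,0],[0,0,0],[0,0,0],[0,0,0],[0,0,0],[0,0,0]], "hand": [0,0,0.8,0.8,0.8,0.8,0.8]}}

```text
clock: 14.62
position: [0.6164, 0.0756, 0.1881]
ee_rot: [-0.382, 0.56, 0.66, 0.324]
contact_force: [0.0, -0.3, -0.7]
width: 0.0685
gripper_force: 0.0
```

Emit:
{"api": "carry_out", "payload": {"linear": [[0.0075,-0.0456,0.0266],[0.0075,-0.0456,0.0266],[0.0075,-0.0456,0.0266],[0,0,0.06],[0,0,0.06],[-0.0026,0,-0.0039],[-0.0026,0,-0.0039],[-0.0026,0,-0.0039]], "angular": [[0,0,0],[0,0,0],[0,0,0],[0,0,0],[0,0,0],[-0.906,-0.24,0.089],[-0.906,-0.24,0.089],[-0.906,-0.24,0.089]], "hand": [0.8,0.8,0.8,1,1,1,1,1]}}

```text
clock: 15.28
position: [0.6237, 0.0067, 0.2826]
ee_rot: [-0.302, 0.582, 0.709, 0.262]
contact_force: [-0.4, 0.1, -0.5]
width: 0.0858
gripper_force: 0.0
```

Emit:
{"api": "carry_out", "payload": {"linear": [[-0.0026,0,-0.0039],[-0.0026,0,-0.0039],[-0.0026,0,-0.0039],[-0.0026,0,-0.0039],[-0.0026,0,-0.0039],[-0.0026,0,-0.0039],[-0.0026,0,-0.0039],[-0.0026,0,-0.0039]], "angular": [[-0.906,-0.24,0.089],[-0.906,-0.24,0.089],[-0.906,-0.24,0.089],[-0.906,-0.24,0.089],[-0.906,-0.24,0.089],[-0.906,-0.24,0.089],[-0.906,-0.24,0.089],[-0.906,-0.24,0.089]], "hand": [1,1,1,1,1,1,1,1]}}

```text
clock: 15.95
position: [0.6131, 0.0072, 0.2665]
ee_rot: [-0.077, 0.602, 0.79, 0.083]
contact_force: [0.7, -0.1, 0.0]
width: 0.0854
gripper_force: 0.0
```

Emit:
{"api": "carry_out", "payload": {"linear": [[-0.0026,0,-0.0039],[-0.0026,0,-0.0039],[-0.0026,0,-0.0039],[-0.0026,0,-0.0039],[-0.0026,0,-0.0039],[-0.0026,0,-0.0039],[-0.0026,0,-0.0039],[-0.0026,0,-0.0039]], "angular": [[-0.906,-0.24,0.089],[-0.906,-0.24,0.089],[-0.906,-0.24,0.089],[-0.906,-0.24,0.089],[-0.906,-0.24,0.089],[-0.906,-0.24,0.089],[-0.906,-0.24,0.089],[-0.906,-0.24,0.089]], "hand": [1,1,1,1,1,1,1,1]}}

```text
clock: 16.62
position: [0.6026, 0.0073, 0.2509]
ee_rot: [0.156, 0.569, 0.801, -0.103]
contact_force: [-0.5, -0.0, -0.3]
width: 0.0855
gripper_force: 0.0
```

Emit:
{"api": "carry_out", "payload": {"linear": [[-0.0026,0,-0.0039],[-0.0026,0,-0.0039],[0,0,0],[0,0,0]], "angular": [[-0.906,-0.24,0.089],[-0.906,-0.24,0.089],[0,0,0],[0,0,0]], "hand": [1,1,1,1]}}

```text
clock: 16.95
position: [0.5999, 0.0078, 0.2465]
ee_rot: [0.211, 0.552, 0.793, -0.148]
contact_force: [0.1, 0.3, 0.0]
width: 0.0848
gripper_force: 0.0
```

```bash
python3 - <<'E'
from plan import *
pick((637,-91),110.4,False)
for n in('scene','side'):
    im=manip.get_image(n);cv2.imwrite(f'pics/{n}5.png',im[:,:,::-1])
    if n=='scene':
        for b in boxes(im,lo=80):print(b)
a=cv2.imread('pics/scene5.png')[150:350,340:540];b=cv2.imread('pics/side5.png')[170:370,130:330]
cv2.imwrite('pics/c5.png',np.hstack([cv2.resize(x,(400,400),interpolation=cv2.INTER_CUBIC) for x in(a,b)]))
E
```

```text
1 x lin [0.0014, -0.0017, 0.0066] ang [-0.028, -0.033, 0.018] hand 1
 4 x lin [-0.0, -0.0, -0.045] ang [-0.0, -0.0, -0.0] hand 1
(791, -135, 49, 38, 139.7, [259.0, 352.0])
(628, -357, 58, 36, 73.3, [157.0, 261.0])
(445, -359, 58, 36, 92.9, [179.0, 185.0])
(116, -704, 62, 30, 51.4, [80.0, 82.0])
(678, 135, 95, 7, 9.4, [413.0, 299.0])
(626, 231, 23, 20, 3.1, [463.0, 275.0])
(638, -94, 50, 37, 110.9, [290.0, 271.0])
(642, 221, 110, 7, 9.6, [459.0, 283.0])
(547, 175, 33, 23, 93.0, [429.0, 237.0])
(518, -3, 33, 28, 51.8, [342.0, 222.0])
(612, 138, 231, 23, 9.5, [413.0, 269.0])
(613, 113, 232, 12, 9.6, [401.0, 269.0])
(513, -38, 37, 21, 17.0, [324.0, 218.0])
(593, 177, 238, 44, 9.6, [430.0, 266.0])
(499, 18, 29, 24, 56.3, [351.0, 213.0])
(495, -63, 38, 27, 3.5, [314.0, 211.0])
(458, -77, 35, 34, 140.4, [308.0, 195.0])
```

View pics/c5.png

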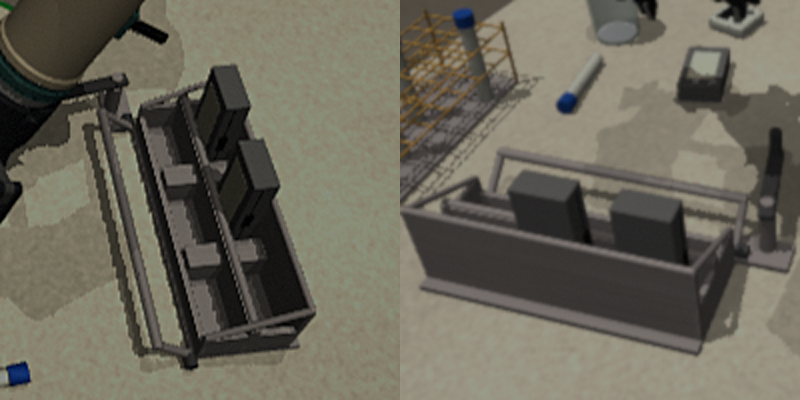

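Both long boxes stand in the back row, with tops at scene crop (228,75) and (258,150). Next is the first short box.

Emit:
{"api": "carry_out", "payload": {"linear": [[0.0014,-0.0017,0.0066],[0,0,-0.045],[0,0,-0.045],[0,0,-0.045],[0,0,-0.045],[0,0,0],[0,0,0]], "angular": [[-0.028,-0.033,0.018],[0,0,0],[0,0,0],[0,0,0],[0,0,0],[0,0,0],[0,0,0]], "hand": [1,1,1,1,1,1,0.5]}}

```text
clock: 17.63
position: [0.601, 0.0058, 0.1598]
ee_rot: [0.213, 0.552, 0.793, -0.149]
contact_force: [-0.0, 0.3, -0.2]
width: 0.0754
gripper_force: 0.0
```

Emit:
{"api": "carry_out", "payload": {"linear": [[0,0,0],[0,0,0],[0,0,0],[0,0,0],[0,0,0],[0,0,0],[0,0,0]], "angular": [[0,0,0],[0,0,0],[0,0,0],[0,0,0],[0,0,0],[0,0,0],[0,0,0]], "hand": [0,0,0,0,0,0,0]}}

```text
clock: 18.22
position: [0.6018, 0.0064, 0.1622]
ee_rot: [0.215, 0.552, 0.792, -0.147]
contact_force: [-0.7, 2.1, 7.0]
width: 0.049
gripper_force: 43.4
```

```bash
python3 - <<'E'
from plan import *
p,r,s=cur();print(p+r.apply([0,0,.155]),s['width'],s['gripper_force'],s['contact_force'])
place(-.087,False)
E
```

```text
[ 0.62960299 -0.06652847  0.0282737 ] 0.048974160884541554 43.35821807384491 [-0.67906624  2.08890435  6.97709715]
 4 x lin [0.0, 0.0, 0.06] ang [0.0, 0.0, 0.0] hand 0
21 x lin [0.0102, 0.004, -0.0021] ang [0.906, 0.243, -0.087] hand 0
```

Emit:
{"api": "carry_out", "payload": {"linear": [[0,0,0.06],[0,0,0.06],[0,0,0.06],[0,0,0.06],[0.0102,0.004,-0.0021],[0.0102,0.004,-0.0021],[0.0102,0.004,-0.0021],[0.0102,0.004,-0.0021]], "angular": [[0,0,0],[0,0,0],[0,0,0],[0,0,0],[0.906,0.243,-0.087],[0.906,0.243,-0.087],[0.906,0.243,-0.087],[0.906,0.243,-0.087]], "hand": [0,0,0,0,0,0,0,0]}}

```text
clock: 18.88
position: [0.6213, 0.0147, 0.2769]
ee_rot: [0.098, 0.581, 0.806, -0.054]
contact_force: [0.7, -0.7, -1.5]
width: 0.0487
gripper_force: 42.5
```

Emit:
{"api": "carry_out", "payload": {"linear": [[0.0102,0.004,-0.0021],[0.0102,0.004,-0.0021],[0.0102,0.004,-0.0021],[0.0102,0.004,-0.0021],[0.0102,0.004,-0.0021],[0.0102,0.004,-0.0021],[0.0102,0.004,-0.0021],[0.0102,0.004,-0.0021]], "angular": [[0.906,0.243,-0.087],[0.906,0.243,-0.087],[0.906,0.243,-0.087],[0.906,0.243,-0.087],[0.906,0.243,-0.087],[0.906,0.243,-0.087],[0.906,0.243,-0.087],[0.906,0.243,-0.087]], "hand": [0,0,0,0,0,0,0,0]}}

```text
clock: 19.55
position: [0.6623, 0.0303, 0.268]
ee_rot: [-0.136, 0.601, 0.777, 0.131]
contact_force: [-0.4, -0.2, -1.7]
width: 0.0493
gripper_force: 42.5
```

Emit:
{"api": "carry_out", "payload": {"linear": [[0.0102,0.004,-0.0021],[0.0102,0.004,-0.0021],[0.0102,0.004,-0.0021],[0.0102,0.004,-0.0021],[0.0102,0.004,-0.0021],[0.0102,0.004,-0.0021],[0.0102,0.004,-0.0021],[0.0102,0.004,-0.0021]], "angular": [[0.906,0.243,-0.087],[0.906,0.243,-0.087],[0.906,0.243,-0.087],[0.906,0.243,-0.087],[0.906,0.243,-0.087],[0.906,0.243,-0.087],[0.906,0.243,-0.087],[0.906,0.243,-0.087]], "hand": [0,0,0,0,0,0,0,0]}}

```text
clock: 20.22
position: [0.7032, 0.0461, 0.2593]
ee_rot: [-0.357, 0.566, 0.678, 0.304]
contact_force: [-1.1, 0.5, -0.6]
width: 0.0487
gripper_force: 42.6
```

Emit:
{"api": "carry_out", "payload": {"linear": [[0.0102,0.004,-0.0021],[0,0,0],[0,0,0],[0,0,0]], "angular": [[0.906,0.243,-0.087],[0,0,0],[0,0,0],[0,0,0]], "hand": [0,0,0,0]}}

```text
clock: 20.55
position: [0.7079, 0.0483, 0.2583]
ee_rot: [-0.381, 0.559, 0.662, 0.322]
contact_force: [-0.8, -0.3, -1.6]
width: 0.0488
gripper_force: 42.6
```

```bash
sed -i 's/)-\.013; h/)-.0163; h/; s/0\.0255\]/0.020]/' plan.py; python3 - <<'E'
from plan import *
fin(-.087,False,.001)
E
```

```text
[-0.25  0.7   1.39  0.92  1.62 -0.66] goal-err [-0.002   0.0033  0.1076]
 1 x lin [0.0031, -0.0069, -0.0004] ang [0.015, 0.008, -0.048] hand 0
 6 x lin [0.0, -0.0, -0.0355] ang [0.0, 0.0, 0.0] hand 0
```

Emit:
{"api": "carry_out", "payload": {"linear": [[0.0031,-0.0069,-0.0004],[0,0,-0.0355],[0,0,-0.0355],[0,0,-0.0355],[0,0,-0.0355]], "angular": [[0.015,0.008,-0.048],[0,0,0],[0,0,0],[0,0,0],[0,0,0]], "hand": [0,0,0,0,0]}}

```text
clock: 20.97
position: [0.7094, 0.0449, 0.1854]
ee_rot: [-0.382, 0.56, 0.66, 0.324]
contact_force: [-0.1, -0.1, -0.3]
width: 0.0488
gripper_force: 42.6
```

Emit:
{"api": "carry_out", "payload": {"linear": [[0,0,-0.0355],[0,0,-0.0355],[0,0,0],[0,0,0]], "angular": [[0,0,0],[0,0,0],[0,0,0],[0,0,0]], "hand": [0,0,0,0]}}

```text
clock: 21.3
position: [0.7095, 0.0448, 0.1495]
ee_rot: [-0.383, 0.56, 0.659, 0.323]
contact_force: [0.6, -1.0, -1.1]
width: 0.0492
gripper_force: 42.4
```

```bash
python3 - <<'E'
from plan import *
fin(-.087,False,.001)
print(cur()[2]['contact_force'])
retreat_pick((628,-357),73.3,False)
E
```

```text
[-0.25  0.82  1.45  0.92  1.51 -0.8 ] goal-err [-0.0001  0.0003 -0.0006]
 1 x lin [-0.0, -0.0001, 0.0008] ang [-0.032, -0.04, 0.01] hand 0
 1 x lin [-0.0, -0.0, 0.0032] ang [0.0, -0.0, -0.0] hand 0
[ 0.56729654 -1.04426465 -1.09488505]
 3 x lin [0.0076, -0.0456, 0.0265] ang [0.0, 0.0, 0.0] hand 0.8
 2 x lin [0.0, -0.0001, 0.06] ang [0.0, 0.0, 0.0] hand 1
22 x lin [-0.0057, -0.0212, -0.0005] ang [-0.899, 0.056, -0.201] hand 1
 4 x lin [-0.0001, -0.0, -0.0448] ang [0.002, 0.0, -0.002] hand 1
```

Emit:
{"api": "carry_out", "payload": {"linear": [[0,0,0],[0,0,0],[0,0,0],[0,0,0],[0,0,0],[0.0076,-0.0456,0.0265],[0.0076,-0.0456,0.0265],[0.0076,-0.0456,0.0265]], "angular": [[0,0,0],[0,0,0],[0,0,0],[0,0,0],[0,0,0],[0,0,0],[0,0,0],[0,0,0]], "hand": [0.8,0.8,0.8,0.8,0.8,0.8,0.8,0.8]}}

```text
clock: 21.97
position: [0.721, -0.0237, 0.1919]
ee_rot: [-0.382, 0.56, 0.66, 0.324]
contact_force: [0.3, 0.9, 0.6]
width: 0.0686
gripper_force: 0.0
```

Emit:
{"api": "carry_out", "payload": {"linear": [[0,0,0.06],[0,0,0.06],[-0.0057,-0.0212,-0.0005],[-0.0057,-0.0212,-0.0005],[-0.0057,-0.0212,-0.0005],[-0.0057,-0.0212,-0.0005],[-0.0057,-0.0212,-0.0005],[-0.0057,-0.0212,-0.0005]], "angular": [[0,0,0],[0,0,0],[-0.899,0.056,-0.201],[-0.899,0.056,-0.201],[-0.899,0.056,-0.201],[-0.899,0.056,-0.201],[-0.899,0.056,-0.201],[-0.899,0.056,-0.201]], "hand": [1,1,1,1,1,1,1,1]}}

```text
clock: 22.63
position: [0.7037, -0.0877, 0.2504]
ee_rot: [-0.245, 0.665, 0.681, 0.185]
contact_force: [-0.7, -0.1, -0.2]
width: 0.0857
gripper_force: 0.0
```

Emit:
{"api": "carry_out", "payload": {"linear": [[-0.0057,-0.0212,-0.0005],[-0.0057,-0.0212,-0.0005],[-0.0057,-0.0212,-0.0005],[-0.0057,-0.0212,-0.0005],[-0.0057,-0.0212,-0.0005],[-0.0057,-0.0212,-0.0005],[-0.0057,-0.0212,-0.0005],[-0.0057,-0.0212,-0.0005]], "angular": [[-0.899,0.056,-0.201],[-0.899,0.056,-0.201],[-0.899,0.056,-0.201],[-0.899,0.056,-0.201],[-0.899,0.056,-0.201],[-0.899,0.056,-0.201],[-0.899,0.056,-0.201],[-0.899,0.056,-0.201]], "hand": [1,1,1,1,1,1,1,1]}}

```text
clock: 23.3
position: [0.6809, -0.1723, 0.2484]
ee_rot: [-0.046, 0.752, 0.658, -0.012]
contact_force: [-0.1, 0.1, 0.7]
width: 0.0854
gripper_force: 0.0
```

Emit:
{"api": "carry_out", "payload": {"linear": [[-0.0057,-0.0212,-0.0005],[-0.0057,-0.0212,-0.0005],[-0.0057,-0.0212,-0.0005],[-0.0057,-0.0212,-0.0005],[-0.0057,-0.0212,-0.0005],[-0.0057,-0.0212,-0.0005],[-0.0057,-0.0212,-0.0005],[-0.0057,-0.0212,-0.0005]], "angular": [[-0.899,0.056,-0.201],[-0.899,0.056,-0.201],[-0.899,0.056,-0.201],[-0.899,0.056,-0.201],[-0.899,0.056,-0.201],[-0.899,0.056,-0.201],[-0.899,0.056,-0.201],[-0.899,0.056,-0.201]], "hand": [1,1,1,1,1,1,1,1]}}

```text
clock: 23.97
position: [0.6581, -0.257, 0.2463]
ee_rot: [0.156, 0.774, 0.577, -0.209]
contact_force: [-0.8, -0.0, -0.4]
width: 0.0857
gripper_force: 0.0
```

```bash
sed -i 's/)-\.0163; h/)-.0107; h/' plan.py; python3 - <<'E'
from plan import *
for n in('scene','side'):
    im=manip.get_image(n);cv2.imwrite(f'pics/{n}6.png',im[:,:,::-1])
    if n=='scene':
        bs=boxes(im,lo=80)
        for b in bs:
            if b[1]<-20: print(b)
pick((628,-357),73.3,False)
a=cv2.imread('pics/scene6.png')[150:350,340:540];b=cv2.imread('pics/side6.png')[170:370,130:330]
cv2.imwrite('pics/c6.png',np.hstack([cv2.resize(x,(400,400),interpolation=cv2.INTER_CUBIC) for x in(a,b)]))
E
```

```text
(791, -136, 48, 38, 139.7, [258.0, 352.0])
(110, -714, 134, 30, 54.6, [78.0, 80.0])
(629, -365, 30, 18, 148.8, [153.0, 261.0])
 1 x lin [0.0005, -0.0001, -0.0022] ang [0.014, -0.026, -0.037] hand 1
 4 x lin [-0.0, -0.0, -0.045] ang [0.0, 0.0, 0.0] hand 1
```

View pics/c6.png

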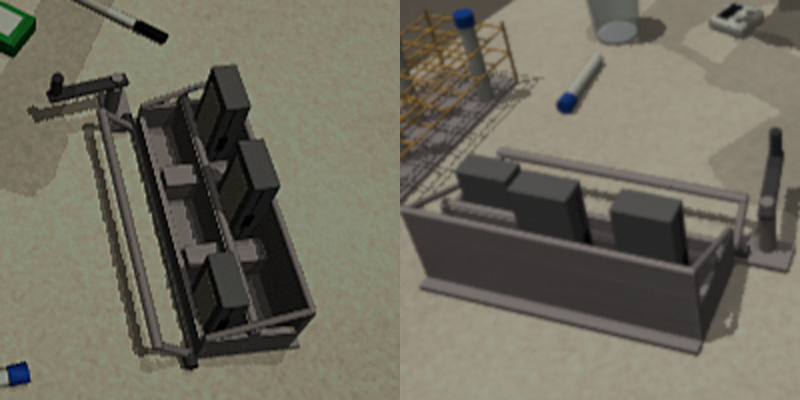

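The first short stands in the far front bay, at scene crop (220,290). Next I grasp the second short at (628,-357) mm.

Emit:
{"api": "carry_out", "payload": {"linear": [[0.0005,0,-0.0022],[0,0,-0.045],[0,0,-0.045],[0,0,-0.045],[0,0,-0.045],[0,0,0],[0,0,0]], "angular": [[0.014,-0.026,-0.037],[0,0,0],[0,0,0],[0,0,0],[0,0,0],[0,0,0],[0,0,0]], "hand": [1,1,1,1,1,1,0.5]}}

```text
clock: 24.65
position: [0.6583, -0.2564, 0.1537]
ee_rot: [0.154, 0.775, 0.577, -0.207]
contact_force: [-0.8, -1.2, 0.4]
width: 0.0754
gripper_force: 0.0
```

Emit:
{"api": "carry_out", "payload": {"linear": [[0,0,0],[0,0,0],[0,0,0],[0,0,0],[0,0,0],[0,0,0],[0,0,0]], "angular": [[0,0,0],[0,0,0],[0,0,0],[0,0,0],[0,0,0],[0,0,0],[0,0,0]], "hand": [0,0,0,0,0,0,0]}}

```text
clock: 25.23
position: [0.6595, -0.2567, 0.1569]
ee_rot: [0.157, 0.775, 0.576, -0.206]
contact_force: [1.4, 2.7, 6.0]
width: 0.049
gripper_force: 44.2
```

```bash
python3 - <<'E'
from plan import *
p,r,s=cur();print(p+r.apply([0,0,.155]),s['width'],s['gripper_force'],s['contact_force'])
place(0,False)
E
```

```text
[ 0.63806933 -0.33117588  0.02270287] 0.04903375483275757 44.19796943664551 [1.44990186 2.74482505 6.02655847]
 4 x lin [0.0, 0.0, 0.06] ang [0.0, 0.0, 0.0] hand 0
22 x lin [-0.0033, 0.0266, -0.0015] ang [0.897, -0.054, 0.205] hand 0
```

Emit:
{"api": "carry_out", "payload": {"linear": [[0,0,0.06],[0,0,0.06],[0,0,0.06],[0,0,0.06],[-0.0033,0.0266,-0.0015],[-0.0033,0.0266,-0.0015],[-0.0033,0.0266,-0.0015],[-0.0033,0.0266,-0.0015]], "angular": [[0,0,0],[0,0,0],[0,0,0],[0,0,0],[0.897,-0.054,0.205],[0.897,-0.054,0.205],[0.897,-0.054,0.205],[0.897,-0.054,0.205]], "hand": [0,0,0,0,0,0,0,0]}}

```text
clock: 25.9
position: [0.6516, -0.2028, 0.2722]
ee_rot: [0.053, 0.772, 0.624, -0.109]
contact_force: [-0.2, -0.2, -2.1]
width: 0.0493
gripper_force: 43.3
```

Emit:
{"api": "carry_out", "payload": {"linear": [[-0.0033,0.0266,-0.0015],[-0.0033,0.0266,-0.0015],[-0.0033,0.0266,-0.0015],[-0.0033,0.0266,-0.0015],[-0.0033,0.0266,-0.0015],[-0.0033,0.0266,-0.0015],[-0.0033,0.0266,-0.0015],[-0.0033,0.0266,-0.0015]], "angular": [[0.897,-0.054,0.205],[0.897,-0.054,0.205],[0.897,-0.054,0.205],[0.897,-0.054,0.205],[0.897,-0.054,0.205],[0.897,-0.054,0.205],[0.897,-0.054,0.205],[0.897,-0.054,0.205]], "hand": [0,0,0,0,0,0,0,0]}}

```text
clock: 26.57
position: [0.6385, -0.0967, 0.2659]
ee_rot: [-0.15, 0.715, 0.677, 0.089]
contact_force: [0.6, 0.1, -2.0]
width: 0.0492
gripper_force: 43.3
```

Emit:
{"api": "carry_out", "payload": {"linear": [[-0.0033,0.0266,-0.0015],[-0.0033,0.0266,-0.0015],[-0.0033,0.0266,-0.0015],[-0.0033,0.0266,-0.0015],[-0.0033,0.0266,-0.0015],[-0.0033,0.0266,-0.0015],[-0.0033,0.0266,-0.0015],[-0.0033,0.0266,-0.0015]], "angular": [[0.897,-0.054,0.205],[0.897,-0.054,0.205],[0.897,-0.054,0.205],[0.897,-0.054,0.205],[0.897,-0.054,0.205],[0.897,-0.054,0.205],[0.897,-0.054,0.205],[0.897,-0.054,0.205]], "hand": [0,0,0,0,0,0,0,0]}}

```text
clock: 27.23
position: [0.6254, 0.0095, 0.2597]
ee_rot: [-0.339, 0.596, 0.672, 0.279]
contact_force: [-0.0, 0.0, -2.3]
width: 0.0493
gripper_force: 43.3
```

Emit:
{"api": "carry_out", "payload": {"linear": [[-0.0033,0.0266,-0.0015],[-0.0033,0.0266,-0.0015],[0,0,0],[0,0,0],[0,0,0]], "angular": [[0.897,-0.054,0.205],[0.897,-0.054,0.205],[0,0,0],[0,0,0],[0,0,0]], "hand": [0,0,0,0,0]}}

```text
clock: 27.65
position: [0.6225, 0.0354, 0.2582]
ee_rot: [-0.381, 0.559, 0.662, 0.322]
contact_force: [0.1, 0.1, -1.3]
width: 0.0494
gripper_force: 43.3
```

```bash
python3 - <<'E'
from plan import *
fin(0,False,.001)
im=manip.get_image('scene')
for b in boxes(im,lo=80):
    if b[1]<-20: print(b)
E
```

```text
[-0.3   0.6   1.61  0.88  1.58 -0.77] goal-err [-0.0007 -0.001   0.1073]
 1 x lin [0.0004, 0.0014, -0.0007] ang [0.035, -0.004, -0.047] hand 0
 6 x lin [0.0, -0.0, -0.0354] ang [0.0, 0.0, 0.0] hand 0
(791, -136, 48, 38, 139.7, [257.0, 352.0])
(437, -392, 58, 39, 92.9, [165.0, 182.0])
(118, -703, 103, 27, 47.8, [81.0, 82.0])
```

The remaining short was knocked to about (437,-392) mm. I lower the held one first.

Emit:
{"api": "carry_out", "payload": {"linear": [[0.0004,0.0014,-0.0007],[0,0,-0.0354],[0,0,-0.0354],[0,0,-0.0354],[0,0,-0.0354]], "angular": [[0.035,-0.004,-0.047],[0,0,0],[0,0,0],[0,0,0],[0,0,0]], "hand": [0,0,0,0,0]}}

```text
clock: 28.12
position: [0.6228, 0.0361, 0.1868]
ee_rot: [-0.381, 0.56, 0.66, 0.324]
contact_force: [0.2, -0.2, -0.5]
width: 0.0489
gripper_force: 43.3
```

Emit:
{"api": "carry_out", "payload": {"linear": [[0,0,-0.0354],[0,0,-0.0354],[0,0,0],[0,0,0]], "angular": [[0,0,0],[0,0,0],[0,0,0],[0,0,0]], "hand": [0,0,0,0]}}

```text
clock: 28.45
position: [0.6227, 0.0361, 0.1512]
ee_rot: [-0.382, 0.56, 0.66, 0.324]
contact_force: [0.2, -0.6, -1.0]
width: 0.0492
gripper_force: 43.1
```

```bash
python3 - <<'E'
from plan import *
fin(0,False,.001)
im=manip.get_image('scene')
for b in boxes(im,lo=80):
    if b[1]<-20: print(b);
    if abs(b[1]+385)<40: retreat_pick(b[:2],b[4],False)
print(cur()[2]['contact_force'])
E
```

```text
[-0.3   0.74  1.68  0.9   1.45 -0.93] goal-err [0.     0.0002 0.001 ]
 1 x lin [-0.0, 0.0, 0.0006] ang [-0.024, -0.014, 0.009] hand 0
 1 x lin [-0.0, 0.0, -0.0] ang [0.0, -0.0, -0.0] hand 0
(791, -135, 49, 38, 139.7, [258.0, 351.0])
(437, -392, 58, 39, 92.9, [165.0, 182.0])
 3 x lin [0.0075, -0.0456, 0.0266] ang [0.0, 0.0, 0.0] hand 0.8
 2 x lin [0.0, -0.0, 0.06] ang [0.0, 0.0, 0.0] hand 1
21 x lin [-0.0193, -0.0243, -0.0007] ang [-0.931, -0.1, -0.053] hand 1
 4 x lin [0.0001, -0.0001, -0.045] ang [0.0, -0.0, 0.0] hand 1
(109, -715, 83, 30, 59.7, [79.0, 80.0])
[-0.21344673  0.10172344 -1.18338085]
```

Emit:
{"api": "carry_out", "payload": {"linear": [[0,0,0],[0,0,0],[0,0,0],[0,0,0],[0,0,0],[0.0075,-0.0456,0.0266],[0.0075,-0.0456,0.0266],[0.0075,-0.0456,0.0266]], "angular": [[0,0,0],[0,0,0],[0,0,0],[0,0,0],[0,0,0],[0,0,0],[0,0,0],[0,0,0]], "hand": [0.8,0.8,0.8,0.8,0.8,0.8,0.8,0.8]}}

```text
clock: 29.17
position: [0.6337, -0.0321, 0.192]
ee_rot: [-0.383, 0.559, 0.66, 0.324]
contact_force: [0.1, 0.2, 0.5]
width: 0.0688
gripper_force: 0.0
```

Emit:
{"api": "carry_out", "payload": {"linear": [[0,0,0.06],[0,0,0.06],[-0.0193,-0.0243,-0.0007],[-0.0193,-0.0243,-0.0007],[-0.0193,-0.0243,-0.0007],[-0.0193,-0.0243,-0.0007],[-0.0193,-0.0243,-0.0007],[-0.0193,-0.0243,-0.0007]], "angular": [[0,0,0],[0,0,0],[-0.931,-0.1,-0.053],[-0.931,-0.1,-0.053],[-0.931,-0.1,-0.053],[-0.931,-0.1,-0.053],[-0.931,-0.1,-0.053],[-0.931,-0.1,-0.053]], "hand": [1,1,1,1,1,1,1,1]}}

```text
clock: 29.83
position: [0.5753, -0.1053, 0.2497]
ee_rot: [-0.227, 0.631, 0.718, 0.187]
contact_force: [0.0, 1.0, -0.4]
width: 0.0854
gripper_force: 0.0
```

Emit:
{"api": "carry_out", "payload": {"linear": [[-0.0193,-0.0243,-0.0007],[-0.0193,-0.0243,-0.0007],[-0.0193,-0.0243,-0.0007],[-0.0193,-0.0243,-0.0007],[-0.0193,-0.0243,-0.0007],[-0.0193,-0.0243,-0.0007],[-0.0193,-0.0243,-0.0007],[-0.0193,-0.0243,-0.0007]], "angular": [[-0.931,-0.1,-0.053],[-0.931,-0.1,-0.053],[-0.931,-0.1,-0.053],[-0.931,-0.1,-0.053],[-0.931,-0.1,-0.053],[-0.931,-0.1,-0.053],[-0.931,-0.1,-0.053],[-0.931,-0.1,-0.053]], "hand": [1,1,1,1,1,1,1,1]}}

```text
clock: 30.5
position: [0.498, -0.2023, 0.247]
ee_rot: [-0.006, 0.676, 0.737, -0.008]
contact_force: [0.7, -0.7, -0.3]
width: 0.0852
gripper_force: 0.0
```

Emit:
{"api": "carry_out", "payload": {"linear": [[-0.0193,-0.0243,-0.0007],[-0.0193,-0.0243,-0.0007],[-0.0193,-0.0243,-0.0007],[-0.0193,-0.0243,-0.0007],[-0.0193,-0.0243,-0.0007],[-0.0193,-0.0243,-0.0007],[-0.0193,-0.0243,-0.0007],[0,0,0]], "angular": [[-0.931,-0.1,-0.053],[-0.931,-0.1,-0.053],[-0.931,-0.1,-0.053],[-0.931,-0.1,-0.053],[-0.931,-0.1,-0.053],[-0.931,-0.1,-0.053],[-0.931,-0.1,-0.053],[0,0,0]], "hand": [1,1,1,1,1,1,1,1]}}

```text
clock: 31.17
position: [0.4291, -0.287, 0.2437]
ee_rot: [0.186, 0.666, 0.7, -0.18]
contact_force: [-0.5, 0.3, -1.3]
width: 0.0851
gripper_force: 0.0
```

```bash
python3 - <<'E'
from plan import *
for n in('scene','side'):
    im=manip.get_image(n);cv2.imwrite(f'pics/{n}7.png',im[:,:,::-1])
    if n=='scene':
        for b in boxes(im,lo=80):
            if b[1]<-20: print(b)
pick((437,-392),92.9,False)
a=cv2.imread('pics/scene7.png')[150:350,340:540];b=cv2.imread('pics/scene7.png')[120:320,80:280]
cv2.imwrite('pics/c7.png',np.hstack([cv2.resize(x,(400,400),interpolation=cv2.INTER_CUBIC) for x in(a,b)]))
E
```

```text
(799, -129, 51, 14, 119.4, [261.0, 357.0])
(437, -400, 40, 33, 92.9, [161.0, 182.0])
(387, -398, 57, 38, 65.2, [167.0, 164.0])
(291, -401, 76, 30, 28.6, [178.0, 134.0])
(280, -257, 95, 80, 162.8, [237.0, 133.0])
(265, -368, 61, 47, 130.5, [191.0, 126.0])
(109, -716, 83, 30, 56.0, [77.0, 79.0])
 1 x lin [0.0018, -0.002, 0.0003] ang [-0.034, -0.013, 0.017] hand 1
 4 x lin [0.0, 0.0, -0.045] ang [0.0, -0.0, 0.0] hand 1
```

View pics/c7.png

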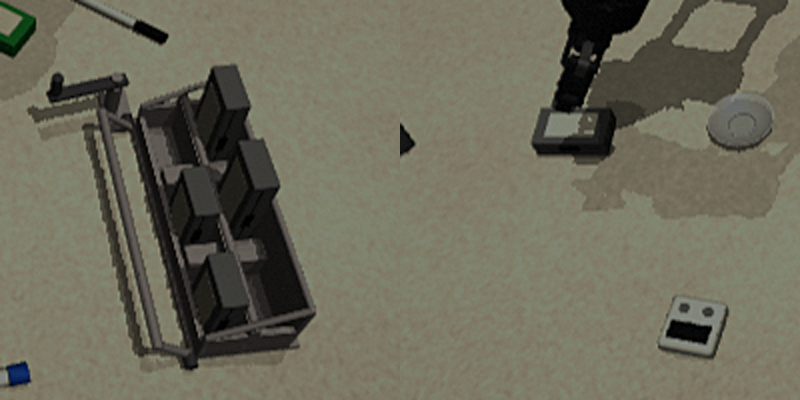

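Two shorts now stand in front, at crop (195,205) and (220,290). The last short lies at crop (573,130), under the gripper.

Emit:
{"api": "carry_out", "payload": {"linear": [[0.0018,-0.002,0.0003],[0,0,-0.045],[0,0,-0.045],[0,0,-0.045],[0,0,-0.045],[0,0,0],[0,0,0]], "angular": [[-0.034,-0.013,0.017],[0,0,0],[0,0,0],[0,0,0],[0,0,0],[0,0,0],[0,0,0]], "hand": [1,1,1,1,1,1,0.5]}}

```text
clock: 31.85
position: [0.4323, -0.2879, 0.1536]
ee_rot: [0.187, 0.665, 0.701, -0.179]
contact_force: [0.7, -0.9, -0.4]
width: 0.0752
gripper_force: 0.0
```

Emit:
{"api": "carry_out", "payload": {"linear": [[0,0,0],[0,0,0],[0,0,0],[0,0,0],[0,0,0],[0,0,0],[0,0,0]], "angular": [[0,0,0],[0,0,0],[0,0,0],[0,0,0],[0,0,0],[0,0,0],[0,0,0]], "hand": [0,0,0,0,0,0,0]}}

```text
clock: 32.43
position: [0.4327, -0.2882, 0.1559]
ee_rot: [0.19, 0.665, 0.7, -0.179]
contact_force: [-0.6, 3.8, 7.3]
width: 0.0491
gripper_force: 43.0
```

```bash
sed -i 's/(.2 if long else .12)/.2/' plan.py; python3 - <<'E'
from plan import *
p,r,s=cur();print(p+r.apply([0,0,.155]),s['width'],s['gripper_force'],s['contact_force'])
place(.083,False,lift=.15)
E
```

```text
[ 0.43711077 -0.36612043  0.02196382] 0.04907836501702306 43.03719520568848 [-0.5592087   3.83671087  7.31472409]
 6 x lin [0.0, 0.0, 0.0667] ang [0.0, 0.0, 0.0] hand 0
21 x lin [0.0103, 0.0296, -0.0053] ang [0.932, 0.102, 0.054] hand 0
```

Emit:
{"api": "carry_out", "payload": {"linear": [[0,0,0.0667],[0,0,0.0667],[0,0,0.0667],[0,0,0.0667],[0,0,0.0667],[0,0,0.0667],[0.0103,0.0296,-0.0053],[0.0103,0.0296,-0.0053]], "angular": [[0,0,0],[0,0,0],[0,0,0],[0,0,0],[0,0,0],[0,0,0],[0.932,0.102,0.054],[0.932,0.102,0.054]], "hand": [0,0,0,0,0,0,0,0]}}

```text
clock: 33.1
position: [0.4425, -0.258, 0.3525]
ee_rot: [0.135, 0.673, 0.716, -0.129]
contact_force: [0.4, -0.0, -2.0]
width: 0.0494
gripper_force: 42.1
```

Emit:
{"api": "carry_out", "payload": {"linear": [[0.0103,0.0296,-0.0053],[0.0103,0.0296,-0.0053],[0.0103,0.0296,-0.0053],[0.0103,0.0296,-0.0053],[0.0103,0.0296,-0.0053],[0.0103,0.0296,-0.0053],[0.0103,0.0296,-0.0053],[0.0103,0.0296,-0.0053]], "angular": [[0.932,0.102,0.054],[0.932,0.102,0.054],[0.932,0.102,0.054],[0.932,0.102,0.054],[0.932,0.102,0.054],[0.932,0.102,0.054],[0.932,0.102,0.054],[0.932,0.102,0.054]], "hand": [0,0,0,0,0,0,0,0]}}

```text
clock: 33.77
position: [0.4836, -0.1391, 0.3283]
ee_rot: [-0.092, 0.665, 0.738, 0.068]
contact_force: [-0.4, 0.6, -1.1]
width: 0.0492
gripper_force: 42.1
```

Emit:
{"api": "carry_out", "payload": {"linear": [[0.0103,0.0296,-0.0053],[0.0103,0.0296,-0.0053],[0.0103,0.0296,-0.0053],[0.0103,0.0296,-0.0053],[0.0103,0.0296,-0.0053],[0.0103,0.0296,-0.0053],[0.0103,0.0296,-0.0053],[0.0103,0.0296,-0.0053]], "angular": [[0.932,0.102,0.054],[0.932,0.102,0.054],[0.932,0.102,0.054],[0.932,0.102,0.054],[0.932,0.102,0.054],[0.932,0.102,0.054],[0.932,0.102,0.054],[0.932,0.102,0.054]], "hand": [0,0,0,0,0,0,0,0]}}

```text
clock: 34.43
position: [0.5249, -0.021, 0.307]
ee_rot: [-0.308, 0.598, 0.694, 0.258]
contact_force: [-0.5, -0.4, -1.2]
width: 0.0487
gripper_force: 42.1
```

Emit:
{"api": "carry_out", "payload": {"linear": [[0.0103,0.0296,-0.0053],[0.0103,0.0296,-0.0053],[0.0103,0.0296,-0.0053],[0,0,0],[0,0,0],[0,0,0]], "angular": [[0.932,0.102,0.054],[0.932,0.102,0.054],[0.932,0.102,0.054],[0,0,0],[0,0,0],[0,0,0]], "hand": [0,0,0,0,0,0]}}

```text
clock: 34.93
position: [0.5401, 0.0225, 0.2989]
ee_rot: [-0.381, 0.559, 0.661, 0.323]
contact_force: [-0.4, 0.0, -0.8]
width: 0.0488
gripper_force: 42.1
```

```bash
python3 - <<'E'
from plan import *
fin(.083,False,.001)
E
```

```text
[-0.36  0.47  1.76  0.85  1.61 -0.82] goal-err [-1.000e-03 -1.000e-04  1.484e-01]
 1 x lin [0.0015, 0.0001, -0.0001] ang [0.002, 0.01, -0.034] hand 0
 8 x lin [-0.0, -0.0, -0.0368] ang [0.0, -0.0, 0.0] hand 0
```

Emit:
{"api": "carry_out", "payload": {"linear": [[0.0015,0,0],[0,0,-0.0368],[0,0,-0.0368],[0,0,-0.0368],[0,0,-0.0368],[0,0,-0.0368]], "angular": [[0.002,0.01,-0.034],[0,0,0],[0,0,0],[0,0,0],[0,0,0],[0,0,0]], "hand": [0,0,0,0,0,0]}}

```text
clock: 35.43
position: [0.5411, 0.0222, 0.2067]
ee_rot: [-0.381, 0.56, 0.66, 0.324]
contact_force: [-0.5, 0.2, -1.3]
width: 0.0493
gripper_force: 42.1
```

Emit:
{"api": "carry_out", "payload": {"linear": [[0,0,-0.0368],[0,0,-0.0368],[0,0,-0.0368],[0,0,0],[0,0,0]], "angular": [[0,0,0],[0,0,0],[0,0,0],[0,0,0],[0,0,0]], "hand": [0,0,0,0,0]}}

```text
clock: 35.85
position: [0.5411, 0.0224, 0.1516]
ee_rot: [-0.382, 0.56, 0.66, 0.324]
contact_force: [0.9, 0.1, -0.6]
width: 0.0489
gripper_force: 42.1
```

```bash
python3 - <<'E'
from plan import *
fin(.083,False,.001)
print(cur()[2]['contact_force'])
p,r,s=cur();g=p+r.apply([0,0,.155]);b=g-r.apply([0,0,.08])
# rail push: closed fingers pointing down, tip pushes bar from the front
o=ori(RY,0.0)
hi=rackpt(-.135,-.03,.16)
st=go([(b,r,.8),(b+.1*Z,r,.8),(hi,o,0)])
E
```

```text
[-0.36  0.67  1.87  0.86  1.4  -1.05] goal-err [0.0003 0.     0.0014]
 1 x lin [-0.0005, 0.0003, 0.0006] ang [-0.024, -0.017, 0.012] hand 0
 1 x lin [0.0, -0.0, -0.0009] ang [-0.0, 0.0, -0.0] hand 0
[ 0.94367126  0.11044377 -0.56681621]
 3 x lin [0.0075, -0.0456, 0.0266] ang [0.0, 0.0, 0.0] hand 0.8
 3 x lin [0.0, -0.0, 0.0666] ang [0.0, 0.0, 0.0] hand 0.8
14 x lin [0.0136, 0.0168, 0.0034] ang [-0.924, -0.154, 0.001] hand 0
```

Emit:
{"api": "carry_out", "payload": {"linear": [[0,0,-0.001],[0,0,0],[0,0,0],[0,0,0],[0,0,0],[0.0075,-0.0456,0.0266],[0.0075,-0.0456,0.0266],[0.0075,-0.0456,0.0266]], "angular": [[0,0,0],[0,0,0],[0,0,0],[0,0,0],[0,0,0],[0,0,0],[0,0,0],[0,0,0]], "hand": [0,0.8,0.8,0.8,0.8,0.8,0.8,0.8]}}

```text
clock: 36.52
position: [0.552, -0.0459, 0.1916]
ee_rot: [-0.383, 0.56, 0.66, 0.323]
contact_force: [0.1, -0.0, 1.1]
width: 0.0682
gripper_force: 0.0
```

Emit:
{"api": "carry_out", "payload": {"linear": [[0,0,0.0666],[0,0,0.0666],[0,0,0.0666],[0.0136,0.0168,0.0034],[0.0136,0.0168,0.0034],[0.0136,0.0168,0.0034],[0.0136,0.0168,0.0034],[0.0136,0.0168,0.0034]], "angular": [[0,0,0],[0,0,0],[0,0,0],[-0.924,-0.154,0],[-0.924,-0.154,0],[-0.924,-0.154,0],[-0.924,-0.154,0],[-0.924,-0.154,0]], "hand": [0.8,0.8,0.8,0,0,0,0,0]}}

```text
clock: 37.18
position: [0.5862, -0.0032, 0.2999]
ee_rot: [-0.251, 0.611, 0.72, 0.213]
contact_force: [-0.5, 0.6, 0.1]
width: 0.0078
gripper_force: 0.0
```

Emit:
{"api": "carry_out", "payload": {"linear": [[0.0136,0.0168,0.0034],[0.0136,0.0168,0.0034],[0.0136,0.0168,0.0034],[0.0136,0.0168,0.0034],[0.0136,0.0168,0.0034],[0.0136,0.0168,0.0034],[0.0136,0.0168,0.0034],[0.0136,0.0168,0.0034]], "angular": [[-0.924,-0.154,0],[-0.924,-0.154,0],[-0.924,-0.154,0],[-0.924,-0.154,0],[-0.924,-0.154,0],[-0.924,-0.154,0],[-0.924,-0.154,0],[-0.924,-0.154,0]], "hand": [0,0,0,0,0,0,0,0]}}

```text
clock: 37.85
position: [0.6404, 0.0642, 0.3134]
ee_rot: [-0.027, 0.646, 0.762, 0.023]
contact_force: [-0.5, -0.5, -0.5]
width: -0.0
gripper_force: 0.0
```

Emit:
{"api": "carry_out", "payload": {"linear": [[0.0136,0.0168,0.0034],[0,0,0],[0,0,0]], "angular": [[-0.924,-0.154,0],[0,0,0],[0,0,0]], "hand": [0,0,0]}}

```text
clock: 38.1
position: [0.6469, 0.073, 0.3147]
ee_rot: [-0.001, 0.646, 0.763, 0.001]
contact_force: [-0.1, -0.0, 0.3]
width: -0.0
gripper_force: 0.0
```

```bash
python3 - <<'E'
from plan import *
p,r,s=cur();print(np.round(s['qpos'],2),(p+r.apply([0,0,.155])).round(4),s['width'])
o=ori(RY,0.0)
st=go([(rackpt(-.135,-.03,.16),o,0),(rackpt(-.135,-.03,.056),o,0,.7),(rackpt(-.062,-.03,.056),o,0,.15)])
for n in('scene','side'):
    im=manip.get_image(n);cv2.imwrite(f'pics/{n}8.png',im[:,:,::-1])
a=cv2.imread('pics/scene8.png')[130:330,340:540];b=cv2.imread('pics/side8.png')[170:370,130:330]
cv2.imwrite('pics/c8.png',np.hstack([cv2.resize(x,(400,400),interpolation=cv2.INTER_CUBIC) for x in(a,b)]))
E
```

```text
[ 0.01  0.45  1.47  0.    1.23 -0.16] [0.6469 0.0733 0.1597] -7.542339677108362e-06
 1 x lin [0.0007, -0.003, 0.0007] ang [-0.022, -0.005, -0.023] hand 0
 4 x lin [-0.0, -0.0, -0.052] ang [0.0, 0.0, -0.0] hand 0
13 x lin [-0.0018, 0.0111, -0.0] ang [0.0, 0.0, -0.0] hand 0
```

View pics/c8.png

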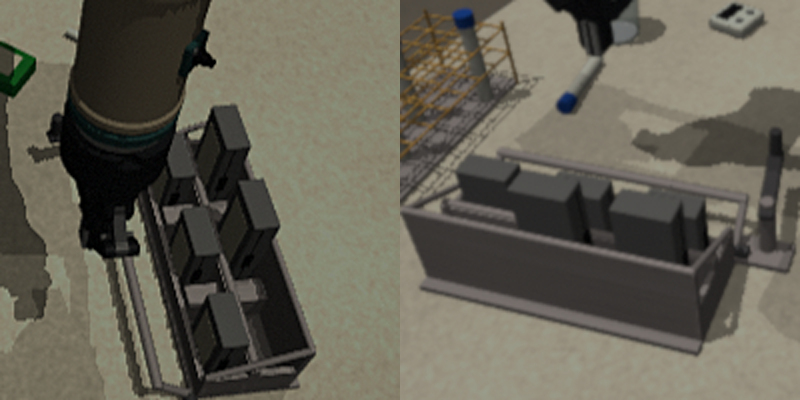

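All five boxes stand in their rows, seen at (170,165), (195,230), (222,310), (225,130) and (260,200) in the scene crop. Now I close the rail with the shut fingertips.

Emit:
{"api": "carry_out", "payload": {"linear": [[0.0007,-0.003,0.0007],[0,0,-0.052],[0,0,-0.052],[0,0,-0.052],[0,0,-0.052],[0,0,0]], "angular": [[-0.022,-0.005,-0.023],[0,0,0],[0,0,0],[0,0,0],[0,0,0],[0,0,0]], "hand": [0,0,0,0,0,0]}}

```text
clock: 38.7
position: [0.6451, 0.0692, 0.2056]
ee_rot: [-0.004, 0.648, 0.761, -0.004]
contact_force: [-1.1, 0.8, -1.0]
width: -0.0
gripper_force: 0.0
```

Emit:
{"api": "carry_out", "payload": {"linear": [[-0.0018,0.0111,0],[-0.0018,0.0111,0],[-0.0018,0.0111,0],[-0.0018,0.0111,0],[-0.0018,0.0111,0],[-0.0018,0.0111,0]], "angular": [[0,0,0],[0,0,0],[0,0,0],[0,0,0],[0,0,0],[0,0,0]], "hand": [0,0,0,0,0,0]}}

```text
clock: 39.2
position: [0.6424, 0.1047, 0.2121]
ee_rot: [0.002, 0.647, 0.762, 0.0]
contact_force: [0.2, 0.4, 0.3]
width: -0.0001
gripper_force: 0.0
```

Emit:
{"api": "carry_out", "payload": {"linear": [[-0.0018,0.0111,0],[-0.0018,0.0111,0],[-0.0018,0.0111,0],[-0.0018,0.0111,0],[0,0,0]], "angular": [[0,0,0],[0,0,0],[0,0,0],[0,0,0],[0,0,0]], "hand": [0,0,0,0,0]}}

```text
clock: 39.62
position: [0.6402, 0.119, 0.2177]
ee_rot: [0.01, 0.645, 0.764, -0.006]
contact_force: [-5.2, -29.0, 30.6]
width: 0.0002
gripper_force: 16.6
```

Emit:
{"api": "carry_out", "payload": {"linear": [[-0.0018,0.0111,0],[0,0,0]], "angular": [[0,0,0],[0,0,0]], "hand": [0,0]}}

```text
clock: 39.78
position: [0.6395, 0.1231, 0.22]
ee_rot: [0.011, 0.645, 0.764, -0.006]
contact_force: [-8.2, -31.8, 40.9]
width: 0.0001
gripper_force: 20.3
```

```bash
cat >> plan.py <<'E'
def inrack(g):
    d=g[:2]-RK;c,s=np.cos(RY),np.sin(RY);return np.round([1e3*(c*d[0]+s*d[1]),1e3*(-s*d[0]+c*d[1]),1e3*g[2]],1)
E
python3 - <<'E'
from plan import *
p,r,s=cur();print(inrack(p+r.apply([0,0,.155])),s['contact_force'])
im=manip.get_image('side');cv2.imwrite('pics/side9.png',im[:,:,::-1])
b=cv2.imread('pics/side9.png')[190:340,140:340];cv2.imwrite('pics/c9.png',cv2.resize(b,(600,450),interpolation=cv2.INTER_CUBIC))
E
```

```text
[-86.7 -31.6  65.1] [ -8.18741456 -31.76491836  40.86356661]
```

View pics/c9.png

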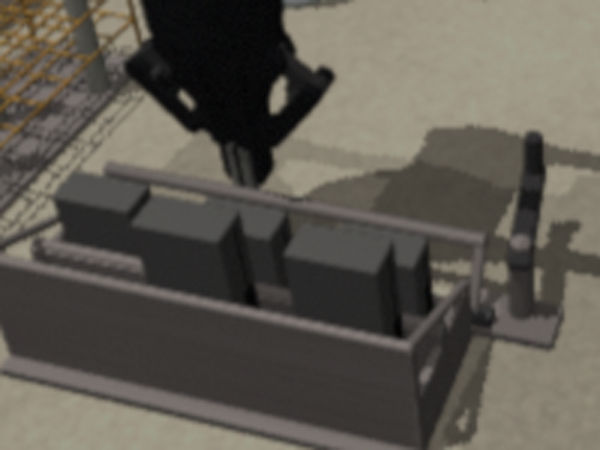

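The fingertip sits on top of the bar, at about (245,185) in the crop, and is pressing it down. I back off and go lower.

Emit:
{"api": "carry_out", "payload": {"linear": [[0.0018,-0.0111,0],[0.0036,-0.0222,0],[0.0036,-0.0222,0],[0.0036,-0.0222,0],[0,0,0]], "angular": [[0,0,0],[0,0,0],[0,0,0],[0,0,0],[0,0,0]], "hand": [0,0,0,0,0]}}

```text
clock: 40.25
position: [0.6443, 0.0911, 0.2101]
ee_rot: [0.001, 0.648, 0.762, -0.001]
contact_force: [0.3, 1.2, -0.3]
width: 0.0001
gripper_force: 0.0
```

```bash
python3 - <<'E'
from plan import *
p,r,s=cur();print(inrack(p+r.apply([0,0,.155])),s['contact_force'])
a=manip.get_image('scene')[:,:,::-1];b=manip.get_image('side')[:,:,::-1]
cv2.imwrite('pics/c10.png',np.hstack([cv2.resize(x,(400,400),interpolation=cv2.INTER_CUBIC) for x in(a[160:340,350:530],b[190:350,150:310])]))
o=ori(RY,0.0)
st=go([(rackpt(-.142,-.03,.056),o,0),(rackpt(-.142,-.03,.038),o,0),(rackpt(-.062,-.03,.042),o,0,.15)])
E
```

```text
[-115.5  -30.2   55.1] [ 0.31378153  1.23985559 -0.25284589]
 1 x lin [0.0088, -0.0561, 0.0021] ang [0.012, -0.008, 0.036] hand 0
 1 x lin [0.0, 0.0, -0.036] ang [0.0, -0.0, -0.0] hand 0
15 x lin [-0.0017, 0.0105, 0.0005] ang [0.0, -0.0, -0.0] hand 0
```

View pics/c10.png

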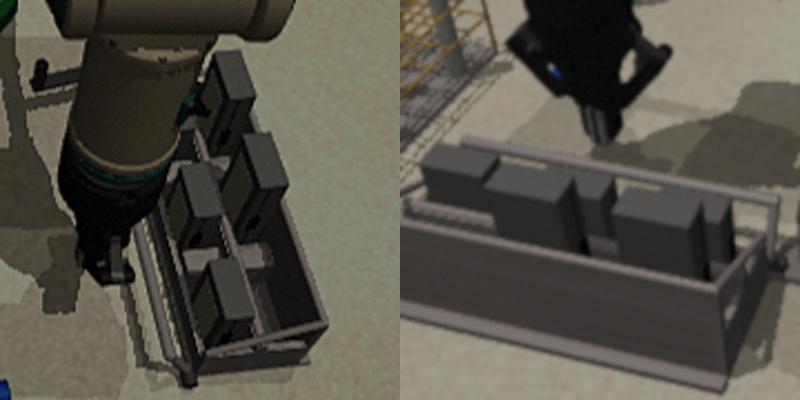

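The rail is already partly closed: its bar now runs from (140,230) to (180,350). I go lower on the finger and continue pushing.

Emit:
{"api": "carry_out", "payload": {"linear": [[0,0,-0.026],[-0.0017,0.0105,0],[-0.0017,0.0105,0],[-0.0017,0.0105,0],[-0.0017,0.0105,0]], "angular": [[0.012,-0.008,0.036],[0,0,0],[0,0,0],[0,0,0],[0,0,0]], "hand": [0,0,0,0,0]}}

```text
clock: 40.77
position: [0.6407, 0.1149, 0.1982]
ee_rot: [0.001, 0.646, 0.763, 0.001]
contact_force: [0.1, -0.6, -0.1]
width: 0.0001
gripper_force: 0.0
```

Emit:
{"api": "carry_out", "payload": {"linear": [[-0.0017,0.0105,0],[-0.0017,0.0105,0]], "angular": [[0,0,0],[0,0,0]], "hand": [0,0]}}

```text
clock: 40.93
position: [0.6394, 0.1245, 0.1988]
ee_rot: [0.002, 0.646, 0.763, 0.0]
contact_force: [-0.1, -3.5, 2.2]
width: -0.0002
gripper_force: 1.7
```

Emit:
{"api": "carry_out", "payload": {"linear": [[-0.0017,0.0105,0],[0,0,0]], "angular": [[0,0,0],[0,0,0]], "hand": [0,0]}}

```text
clock: 41.1
position: [0.6382, 0.1305, 0.1986]
ee_rot: [0.001, 0.646, 0.763, 0.001]
contact_force: [0.3, -0.3, -0.1]
width: -0.0
gripper_force: 0.0
```

```bash
python3 - <<'E'
from plan import *
p,r,s=cur();print(inrack(p+r.apply([0,0,.155])),s['contact_force'])
E
```

```text
[-75.4 -31.2  43.6] [ 0.27001352 -0.34832536 -0.10488049]
```

Emit:
{"api": "carry_out", "payload": {"linear": [[-0.001,0.006,0],[-0.001,0.006,0],[0,0,0]], "angular": [[0,0,0],[0,0,0],[0,0,0]], "hand": [0,0,0]}}

```text
clock: 41.35
position: [0.6371, 0.136, 0.1979]
ee_rot: [0.001, 0.646, 0.763, 0.001]
contact_force: [0.2, -0.9, 0.3]
width: 0.0003
gripper_force: 0.1
```

Emit:
{"api": "carry_out", "payload": {"linear": [[-0.001,0.006,0],[0,0,0]], "angular": [[0,0,0],[0,0,0]], "hand": [0,0]}}

```text
clock: 41.52
position: [0.6366, 0.1388, 0.1978]
ee_rot: [0.001, 0.646, 0.763, 0.0]
contact_force: [-0.2, -0.7, 0.3]
width: 0.0
gripper_force: 0.1
```

Emit:
{"api": "carry_out", "payload": {"linear": [[-0.0005,0.004,0],[0,0,0]], "angular": [[0,0,0],[0,0,0]], "hand": [0,0]}}

```text
clock: 41.68
position: [0.6364, 0.1402, 0.1978]
ee_rot: [0.001, 0.646, 0.763, -0.0]
contact_force: [-0.3, -3.6, 1.0]
width: 0.0002
gripper_force: 1.6
```

```bash
python3 - <<'E'
from plan import *
p,r,s=cur();print(inrack(p+r.apply([0,0,.155])),s['contact_force'])
a=manip.get_image('scene')[:,:,::-1];b=manip.get_image('side')[:,:,::-1]
cv2.imwrite('pics/c11.png',np.hstack([cv2.resize(x,(400,400),interpolation=cv2.INTER_CUBIC) for x in(a[160:340,350:530],b[190:350,150:310])]))
E
```

```text
[-65.8 -30.6  42.8] [-0.31647768 -3.63649283  1.0449224 ]
```

View pics/c11.png

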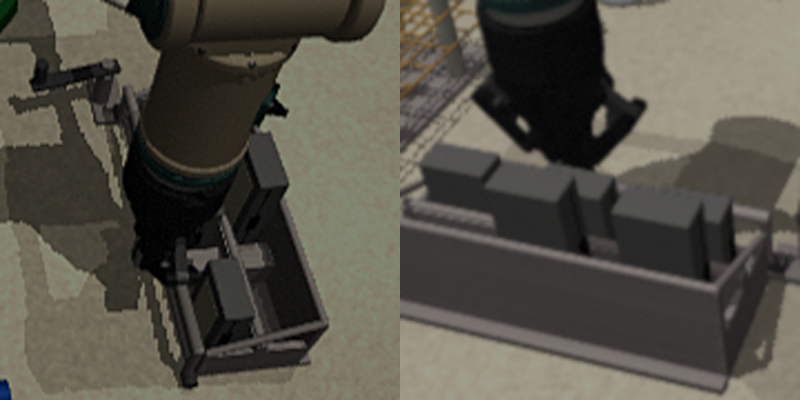

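The rail is at about upright: contact is at x=-65.8 mm, where I expected -66. One more nudge against the stop.

Emit:
{"api": "carry_out", "payload": {"linear": [[-0.0008,0.005,0],[0,0,0]], "angular": [[0,0,0],[0,0,0]], "hand": [0,0]}}

```text
clock: 41.95
position: [0.6363, 0.141, 0.1979]
ee_rot: [0.003, 0.646, 0.763, -0.002]
contact_force: [0.5, -10.7, 0.3]
width: -0.0001
gripper_force: 5.1
```

Emit:
{"api": "carry_out", "payload": {"linear": [[-0.0008,0.005,0],[0,0,0],[0,0,0]], "angular": [[0,0,0],[0,0,0],[0,0,0]], "hand": [0,0,0]}}

```text
clock: 42.2
position: [0.6362, 0.1417, 0.1979]
ee_rot: [0.004, 0.646, 0.764, -0.003]
contact_force: [1.4, -16.1, 0.0]
width: 0.0001
gripper_force: 8.0
```

```bash
python3 - <<'E'
from plan import *
p,r,s=cur();g=p+r.apply([0,0,.155]);print(inrack(g),s['contact_force'])
o=ori(RY,0.0)
st=go([(g-.08*U(RY),r,0),(g-.08*U(RY)+.12*Z,r,0)])
E
```

```text
[-65.4 -30.7  42.9] [  1.39914512 -16.12753855   0.02064255]
 3 x lin [0.0087, -0.0526, 0.0] ang [0.0, 0.0, 0.0] hand 0
 4 x lin [0.0, -0.0, 0.06] ang [0.0, 0.0, 0.0] hand 0
```

The rail is firmly against its stop (16 N). Now I retreat and go behind the turnbutton pin.

Emit:
{"api": "carry_out", "payload": {"linear": [[0.0087,-0.0526,0],[0.0087,-0.0526,0],[0.0087,-0.0526,0],[0,0,0.06],[0,0,0.06],[0,0,0.06],[0,0,0.06],[0,0,0]], "angular": [[0,0,0],[0,0,0],[0,0,0],[0,0,0],[0,0,0],[0,0,0],[0,0,0],[0,0,0]], "hand": [0,0,0,0,0,0,0,0]}}

```text
clock: 42.87
position: [0.6504, 0.0671, 0.3248]
ee_rot: [0.005, 0.647, 0.763, 0.005]
contact_force: [0.8, -0.7, 0.2]
width: -0.0003
gripper_force: 0.0
```

```bash
python3 - <<'E'
from plan import *
o=ori(RY,0.0)
a=manip.get_image('scene')[:,:,::-1];b=manip.get_image('side')[:,:,::-1]
cv2.imwrite('pics/c12.png',np.hstack([cv2.resize(x,(400,400),interpolation=cv2.INTER_CUBIC) for x in(a[160:340,350:530],b[190:350,180:340])]))
P=lambda x,y,z:rackpt(x/1e3,y/1e3,z/1e3)
def behind(an,off): return P(-64-66*np.sin(an)-off*np.cos(an),150-66*np.cos(an)+off*np.sin(an),82)
st=go([(P(-129,183,160),o,0),(P(-129,183,82),o,0,.7)])
for an in (1.427,1.1,.8,.5,.25,0): st=go([(behind(an,20 if an>.3 else 17),o,0,.4)],start=st)
E
```

```text
6 x lin [-0.0709, -0.0082, -0.0015] ang [-0.002, 0.01, -0.002] hand 0
 3 x lin [0.0, 0.0001, -0.052] ang [0.001, -0.0, 0.001] hand 0
 2 x lin [0.0229, 0.0006, 0.0001] ang [-0.0, -0.0, -0.0] hand 0
 2 x lin [0.0221, 0.0039, -0.0] ang [-0.0, -0.0, -0.0] hand 0
 2 x lin [0.0182, 0.0097, -0.0] ang [-0.0, -0.0, -0.0] hand 0
 2 x lin [0.0145, 0.0147, -0.0] ang [-0.0, -0.0, -0.0] hand 0
 2 x lin [0.0086, 0.018, -0.0] ang [-0.0, -0.0, -0.0] hand 0
 2 x lin [0.0035, 0.0166, -0.0] ang [-0.0, -0.0, -0.0] hand 0
```

View pics/c12.png

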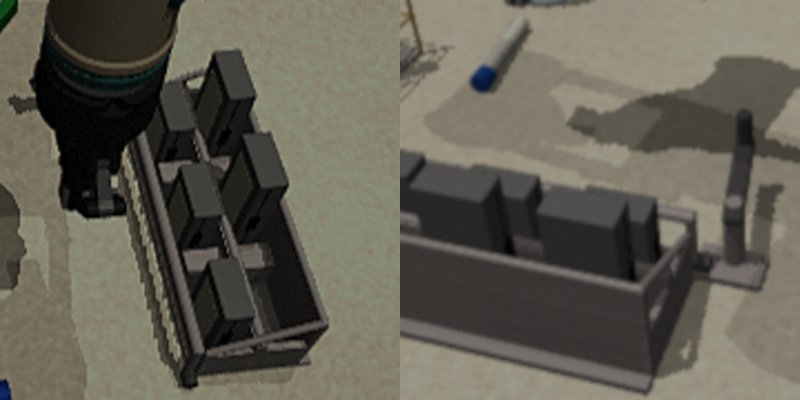

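The rail stands upright against the rack front: its bar runs from (140,160) to (190,350) in the scene crop, and the boxes are undisturbed. Now I turn the turnbutton.

Emit:
{"api": "carry_out", "payload": {"linear": [[-0.0709,-0.0082,-0.0015],[-0.0709,-0.0082,-0.0015],[-0.0709,-0.0082,-0.0015],[-0.0709,-0.0082,-0.0015],[-0.0709,-0.0082,-0.0015],[-0.0709,-0.0082,-0.0015],[0,0,0]], "angular": [[0,0,0],[0,0,0],[0,0,0],[0,0,0],[0,0,0],[0,0,0],[0,0,0]], "hand": [0,0,0,0,0,0,0]}}

```text
clock: 43.55
position: [0.4275, 0.0425, 0.3105]
ee_rot: [-0.005, 0.646, 0.763, -0.004]
contact_force: [-1.3, 0.4, -0.6]
width: 0.0001
gripper_force: 0.0
```

Emit:
{"api": "carry_out", "payload": {"linear": [[0,0,-0.052],[0,0,-0.052],[0,0,-0.052],[0,0,0]], "angular": [[0,0,0],[0,0,0],[0,0,0],[0,0,0]], "hand": [0,0,0,0]}}

```text
clock: 43.88
position: [0.433, 0.0424, 0.2308]
ee_rot: [-0.004, 0.647, 0.763, -0.003]
contact_force: [-1.1, 0.6, 0.1]
width: 0.0001
gripper_force: 0.0
```

Emit:
{"api": "carry_out", "payload": {"linear": [[0.0229,0.0006,0],[0.0229,0.0006,0],[0.0221,0.0039,0],[0.0221,0.0039,0],[0,0,0]], "angular": [[0,0,0],[0,0,0],[0,0,0],[0,0,0],[0,0,0]], "hand": [0,0,0,0,0]}}

```text
clock: 44.3
position: [0.4848, 0.0466, 0.2367]
ee_rot: [0.003, 0.646, 0.763, 0.002]
contact_force: [0.2, -0.5, 0.9]
width: -0.0
gripper_force: 0.0
```

```bash
python3 - <<'E'
from plan import *
p,r,s=cur();g=p+r.apply([0,0,.155]);print(inrack(g),s['contact_force'])
a=manip.get_image('scene')[:,:,::-1];b=manip.get_image('side')[:,:,::-1]
cv2.imwrite('pics/c13.png',np.hstack([cv2.resize(x,(400,400),interpolation=cv2.INTER_CUBIC) for x in(a[140:280,330:470],b[190:310,240:360])]))
o=ori(RY,0.0);st=None
P=lambda x,y,z:rackpt(x/1e3,y/1e3,z/1e3)
def behind(an,off): return P(-64-66*np.sin(an)-off*np.cos(an),150-66*np.cos(an)+off*np.sin(an),82)
for an in (1.1,.8,.5,.25,0): st=go([(behind(an,20 if an>.3 else 17),o,0,.4)],start=st)
E
```

```text
[-133.3  133.1   81.7] [ 0.17434391 -0.46823384  0.94675236]
 1 x lin [-0.0018, 0.0011, 0.002] ang [0.008, 0.041, -0.015] hand 0
 2 x lin [0.0182, 0.0097, -0.0] ang [0.0, 0.0, -0.0] hand 0
 2 x lin [0.0145, 0.0146, -0.0] ang [0.0, 0.0, -0.0] hand 0
 2 x lin [0.0085, 0.0181, -0.0] ang [0.0, 0.0, -0.0] hand 0
 2 x lin [0.0036, 0.0166, -0.0] ang [0.0, 0.0, -0.0] hand 0
```

View pics/c13.png

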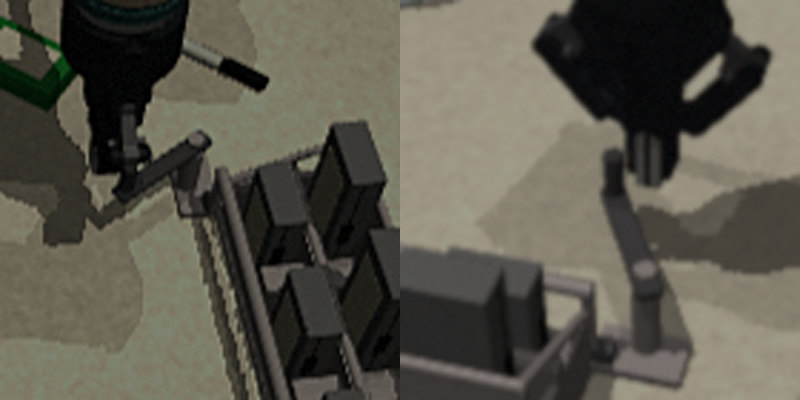

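The turnbutton arm is rotating: in the scene crop it now runs from (205,140) to (130,185), with the finger behind the pin. I keep going along the arc.

Emit:
{"api": "carry_out", "payload": {"linear": [[-0.0018,0.0011,0.002],[0.0182,0.0097,0],[0.0182,0.0097,0],[0.0145,0.0146,0],[0.0145,0.0146,0],[0,0,0]], "angular": [[0,0,0],[0,0,0],[0,0,0],[0,0,0],[0,0,0],[0,0,0]], "hand": [0,0,0,0,0,0]}}

```text
clock: 44.9
position: [0.5149, 0.0727, 0.2367]
ee_rot: [0.002, 0.646, 0.763, 0.002]
contact_force: [0.0, 0.3, 1.0]
width: -0.0001
gripper_force: 0.0
```

Emit:
{"api": "carry_out", "payload": {"linear": [[0.0085,0.0181,0],[0.0085,0.0181,0],[0.0036,0.0166,0],[0,0,0]], "angular": [[0,0,0],[0,0,0],[0,0,0],[0,0,0]], "hand": [0,0,0,0]}}

```text
clock: 45.23
position: [0.5235, 0.0994, 0.2365]
ee_rot: [0.001, 0.646, 0.763, 0.001]
contact_force: [-0.2, -0.3, -0.9]
width: -0.0003
gripper_force: 0.0
```

Emit:
{"api": "carry_out", "payload": {"linear": [[0.002,0.009,0],[0.0016,0.0076,0],[0,0,0]], "angular": [[0,0,0],[0,0,0],[0,0,0]], "hand": [0,0,0]}}

```text
clock: 45.48
position: [0.5246, 0.1061, 0.2364]
ee_rot: [0.001, 0.646, 0.763, -0.0]
contact_force: [-0.8, -1.2, 0.1]
width: 0.0001
gripper_force: 0.8
```

```bash
python3 - <<'E'
from plan import *
p,r,s=cur();g=p+r.apply([0,0,.155]);print(inrack(g),s['contact_force'])
a=manip.get_image('scene')[:,:,::-1];b=manip.get_image('side')[:,:,::-1]
cv2.imwrite('pics/c14.png',np.hstack([cv2.resize(x,(400,400),interpolation=cv2.INTER_CUBIC) for x in(a[140:280,330:470],b[190:310,240:360])]))
E
```

```text
[-81.1  85.2  81.4] [-0.84046009 -1.19900227  0.10395895]
```

Emit:
{"api": "carry_out", "payload": {"linear": [[-0.0007,0.004,0],[0,0,0]], "angular": [[0,0,0],[0,0,0]], "hand": [0,0]}}

```text
clock: 45.75
position: [0.5245, 0.1068, 0.2364]
ee_rot: [0.002, 0.646, 0.763, -0.001]
contact_force: [-0.4, -6.6, -1.0]
width: -0.0001
gripper_force: 3.4
```

Emit:
{"api": "carry_out", "payload": {"linear": [[-0.0007,0.004,0],[0,0,0]], "angular": [[0,0,0],[0,0,0]], "hand": [0,0]}}

```text
clock: 45.92
position: [0.5244, 0.1075, 0.2365]
ee_rot: [0.003, 0.645, 0.764, -0.002]
contact_force: [0.6, -12.6, -0.2]
width: -0.0005
gripper_force: 6.1
```

Emit:
{"api": "carry_out", "payload": {"linear": [[-0.0007,0.004,0],[0,0,0],[0,0,0]], "angular": [[0,0,0],[0,0,0],[0,0,0]], "hand": [0,0,0]}}

```text
clock: 46.17
position: [0.5243, 0.1082, 0.2365]
ee_rot: [0.004, 0.645, 0.764, -0.003]
contact_force: [0.5, -17.7, 0.0]
width: -0.0003
gripper_force: 8.7
```

```bash
python3 - <<'E'
from plan import *
p,r,s=cur();g=p+r.apply([0,0,.155]);print(inrack(g),s['contact_force'])
E
```

```text
[-80.3  85.1  81.5] [ 5.41138803e-01 -1.77456821e+01  1.06724679e-02]
```

The finger is on a firm stop at x≈-80 mm, which is angle ≈0. I retreat.

Emit:
{"api": "carry_out", "payload": {"linear": [[0.004,-0.024,0],[0.008,-0.048,0],[0.008,-0.048,0],[0,0,0.06],[0,0,0.06],[0,0,0.06],[0,0,0],[0,0,0]], "angular": [[0,0,0],[0,0,0],[0,0,0],[0,0,0],[0,0,0],[0,0,0],[0,0,0],[0,0,0]], "hand": [0,0,0,0,0,0,0,0]}}

```text
clock: 46.83
position: [0.5345, 0.052, 0.3286]
ee_rot: [0.003, 0.647, 0.763, 0.003]
contact_force: [-0.2, 0.7, -0.2]
width: 0.0002
gripper_force: 0.0
```

Emit:
{"api": "carry_out", "payload": {"linear": [[0,-0.06,0.03],[0,-0.06,0.03],[0,-0.06,0.03],[0,-0.06,0.03],[0,0,0],[0,0,0]], "angular": [[0,0,0],[0,0,0],[0,0,0],[0,0,0],[0,0,0],[0,0,0]], "hand": [0,0,0,0,0,0]}}

```text
clock: 47.33
position: [0.5338, -0.0691, 0.3859]
ee_rot: [0.0, 0.648, 0.762, 0.001]
contact_force: [0.7, 0.5, -2.0]
width: 0.0001
gripper_force: 0.0
```

```bash
python3 - <<'E'
from plan import *
ims={n:manip.get_image(n) for n in('scene','side')}
for n in ims: cv2.imwrite(f'pics/{n}15.png',ims[n][:,:,::-1])
# numeric check: dark pin blob near its expected place (a=0) and old place
X=rackpt(-.064,.084,.083)
for n in ims:
    g=cv2.cvtColor(ims[n],cv2.COLOR_RGB2GRAY)
    for nm,Q in(('a=0',X),('old',rackpt(-.129,.141,.083)),('bar closed',rackpt(-.050,-.1,.06))):
        u,v=proj(n,Q).round().astype(int);w=g[v-7:v+8,u-7:u+8];print(n,nm,(u,v),w.min(),int(np.median(w)))
        if nm=='a=0':
            m=(w<w.min()+15).astype(np.uint8);ys,xs=np.nonzero(m);print('  dark centroid',u-7+xs.mean(),v-7+ys.mean())
E
```

```text
scene a=0 (np.int64(407), np.int64(209)) 3 35
  dark centroid 404.63461538461536 213.1346153846154
scene old (np.int64(368), np.int64(189)) 114 121
scene bar closed (np.int64(436), np.int64(304)) 7 33
side a=0 (np.int64(276), np.int64(254)) 19 140
  dark centroid 276.69565217391306 258.82608695652175
side old (np.int64(318), np.int64(236)) 117 128
side bar closed (np.int64(179), np.int64(251)) 24 77
```

```bash
python3 -c "
from rig import manip
print(manip.sign_off())"
```

```text
the job is handed in; nothing more can be done
None
```

I stood all five boxes in their rows, then closed the rail and turned the turnbutton across, both to a firm stop, and handed the job in (verdict not shown); I viewed 15 pictures, one over the limit of 14.

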